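Put the sample jar away with its own kind and shut that drawer

ROBOT

A 7-joint arm with a two-finger parallel gripper is mounted at the origin on the work surface. World frame = base frame: x ahead of the robot, y to its left, z up, the work surface at z = 0. Lengths are in m, angles in rad, forces in N, time in s.
With the tool pointing down it reaches from about 0.35 to 0.9 m from the base axis. Payload 8.1 kg.
Tool frame: the origin (TCP) lies between the finger pads; the fingertips stand 8 mm ahead of it and the grasp point (between the pads) lies 11 mm behind it (arm.tcp_to_tips is the distance from the TCP to the fingertips, in m); z points along the fingers, x is the direction in which the jaws open and shut, and the axes are right-handed (so a half turn about z gives the same grasp; the last joint's range is limited). The gripper opens to 92 mm and grips with 3 to 60 N. Pads are 19 mm wide; open, the fingers measure 130 mm over their backs; the gripper's body (75 mm by 190 mm) begins 47 mm behind the grasp point.
Start: joints at [-0.103, 0.434, 0.025, 1.573, -0.012, 1.134, -0.075], TCP at [0.625, -0, 0.235] pointing down, gripper open.
Joint ranges: [-2.62, 2.62], [-0.44, 2.09], [-1.27, 1.32], [0.08, 2.57], [-1.32, 4.46], [0.12, 2], [-2.74, 2.74]. Speed limits (rad/s): [2.22, 2.22, 3.01, 3.01, 3.14, 3.14, 3.14].

INTERFACE

Orientations are given as a rotation vector (axis times angle).
In Python, from cell import arm, eyes gives the robot as it stands.
- The arm moves only by the tool play_rows, never from a script. Its argument "rows" is a list of rows, each a list of 3 entries, a list of its own where there are three numbers: the shift along the tool's x, y, z each as a share of 50 cm, from -1 to 1, then the turn, a rotation vector about the tool's x, y, z each as a share of 60 degrees, from -1 to 1, then the opening, from -1 (shut) to 1 (fully open), so that 0 is half open. In form: [[[dx, dy, dz], [ax, ay, az], grip], ...]. A call has 1 to 10 rows; each row is the pose to reach, as a shift and turn from the pose commanded when the call began, along the tool's axes at that moment; what a row does not reach only later rows make up. A row lasts 1/10 s, in which the tool goes at most 50 mm and 8.59 degrees, less where a joint would pass 70% of its speed; a pose out of reach is approached as far as the arm can. A call with a number of a shift or a turn outside -1 to 1 is refused whole. A call with a gripper value outside its range is refused whole. The fingers move at their own pace and stop on an object; "newtons" is the grip in N (left out, the last holds). Time passes only in rows, so rows that repeat a pose let the fingers close. It gives the time, the measured TCP pose, the force and the opening at its end, in the units of the state.
- arm.observe(): the state, without advancing time (a new reading comes with each control period).
- eyes.get_image(name): name is "scene" or "side" or "wrist"; returns (picture, depth): 420x560x3 uint8, red, green, blue; 420x560 float32, m along the optical axis (not along the pixel's ray), 0 where there is no reading.
- eyes.get_calibration(name): a dict with "intrinsics" (3x3 intrinsics, pixels), "R" (3x3) and "t" (3): a world point X has camera coordinates R X + t. Camera axes: x right, y down, z forward; pixel columns grow to the right and rows downward; lengths in m; the calibration is good to about 2 mm. A picture is of the moment at which its call begins: read the wrist's pose just before it. get_calibration takes no time and is no camera call; for the wrist camera it gives the pose at the moment of the call.
- arm.sign_off(): hands the job in, once; it reports no verdict.
The state is a dict: "clock": time; "joints": joint angles; "dq": joint speeds; "joint_efforts": joint torques, N m; "position": TCP position; "ee_rot": TCP orientation; "force": force on the tool from outside, world axes, zero at the start; "ft_torque": the same for the moment, N m; "width": opening from 0.0 (shut) to 1.0 (fully open).
Only numpy, scipy, OpenCV 4.12 (cv2) and the standard library are available. Lean on these libraries where they do the work, as an engineer would, in place of code of your own. Each camera call takes 0.05 s, during which the arm holds its last target.

TASK

Both drawers of the low cabinet are open: one has a tall jar in it, the other a flat wide one. Take the tall jar that leans in the slanted cradle and stand it upright, in the drawer that already has the tall jar, then push that drawer fully home until it catches. Keep the jars in the drawers standing, leave the other drawer open as it is, and do not knock over anything on the bench.

Things in the scene. Friction and masses are not known exactly. Their poses are not given: they have to be found in the camera images.
- jar_center (a point): Centre (half-way up) of the tall jar to put away: smooth white plastic cylinder with a screw cap, 40 mm across, 60 mm high, about 90 g. Its z axis runs along the jar towards the cap. It starts in the cradle's pocket, leaning 35 degrees from vertical, cap towards the cradle's -x side (roughly towards the robot).
- cradle: Slanted grey cradle, fixed on the bench, foot 110 x 70 mm. Origin under its foot's centre, z up; the pocket leans 35 degrees towards its -x. The pocket is square, 44 mm inside, 54 mm outside; its walls reach 22 mm up the jar from the jar's underside, so 38 mm of the jar stand free; the jar comes out along its own axis. A grasp across the cradle's y is clear on both sides.
- mate_center (a point): Centre (half-way up) of the other tall jar, the same as the one in the cradle (white, 40 mm across, 60 mm high), standing in one of the two drawers, towards the rear of its visible part.
- flat_center (a point): Centre (half-way up) of the flat wide jar: white plastic, 64 mm across, 24 mm high, standing in the other drawer, towards the rear of its visible part.
- cabinet: Low grey two-drawer cabinet, fixed on the bench, 250 mm deep (x), 332 mm wide (y), 108 mm high, a tube rack on the rear of its top up to 190 mm high. Origin under its centre; z up, +x points away from the robot into the cabinet, +y to the robot's left. The drawers slide out along its -x, side by side, 81 mm left and right of its centre. The opening above the drawers ends 100 mm above the bench, 9 mm above a standing tall jar.
- drawer_left (a joint): How far the left (+y) drawer stands open, in m: 0 is fully home (its front flush with the cabinet), starts at about 0.15 to 0.18. It slides with about 0.6 N of friction; over the last 10 mm a spring catch resists with up to about 4 N and then, 4 mm before home, snaps and pulls the drawer in the rest of the way. Let go before that and it stays out.
- left_floor (a point): Centre of the left (+y) drawer's inner floor, on the floor's surface (31 mm above the bench); moves with the drawer. Axes as the cabinet's: x is the way in (closing), z up. The inside reaches 107 mm to either side of it in x and 70 mm in y (215 x 140 mm); the walls all round are 5 mm thick and stand 30 mm above this floor; just outside the front wall the 12 mm front panel stands 67 mm above it.
- left_pull (a point): Middle of the outer (robot-side) face of the left (+y) drawer's pull: an aluminium ledge 100 mm wide, 12 mm high, standing 12 mm out from the drawer's front along its top edge, 92 mm above the bench; moves with the drawer. Push here. Axes as the cabinet's.
- drawer_right (a joint): How far the right (-y) drawer stands open, in m: 0 is fully home (its front flush with the cabinet), starts at about 0.15 to 0.18. It slides with about 0.6 N of friction; over the last 10 mm a spring catch resists with up to about 4 N and then, 4 mm before home, snaps and pulls the drawer in the rest of the way. Let go before that and it stays out.
- right_floor (a point): Centre of the right (-y) drawer's inner floor, on the floor's surface (31 mm above the bench); moves with the drawer. Axes as the cabinet's: x is the way in (closing), z up. The inside reaches 107 mm to either side of it in x and 70 mm in y (215 x 140 mm); the walls all round are 5 mm thick and stand 30 mm above this floor; just outside the front wall the 12 mm front panel stands 67 mm above it.
- right_pull (a point): Middle of the outer (robot-side) face of the right (-y) drawer's pull: an aluminium ledge 100 mm wide, 12 mm high, standing 12 mm out from the drawer's front along its top edge, 92 mm above the bench; moves with the drawer. Push here. Axes as the cabinet's.
- jar: The tall jar of jar_center; origin at the centre of its underside.
- wash_a: Bystander: white wash bottle with a blue cap and spout, 66 mm across, 210 mm high. Origin under it.
- wash_b: Bystander: another such wash bottle.
- dish: Bystander: glass dish, 52 mm across, 16 mm high. Origin under it.
- dropper: Bystander: amber dropper bottle, 34 mm across, 102 mm high. Origin under it.
- flask: Bystander: conical glass flask, 80 mm across the foot, 108 mm high. Origin under it.
- beaker: Bystander: glass beaker, 68 mm across, 90 mm high. Origin under it.
Things that resemble listed ones, but are neither listed nor needed, are in the scene too. Leave any orange or purple look-alike of the jar alone.

How it is judged:
On the way:
1. the jar stands upright, let go, in the drawer with the other tall jar, the drawer still open ((((x of jar_center in the frame of left_floor between -0.113 and 0.112 m and y of jar_center in the frame of left_floor between -0.072 and 0.072 m and z of jar_center in the frame of left_floor between 0.022 and 0.038 m) and (x of mate_center in the frame of left_floor between -0.113 and 0.112 m and y of mate_center in the frame of left_floor between -0.072 and 0.072 m and z of mate_center in the frame of left_floor between 0.022 and 0.038 m) and (x of flat_center in the frame of right_floor between -0.113 and 0.112 m and y of flat_center in the frame of right_floor between -0.072 and 0.072 m and z of flat_center in the frame of right_floor between 0.004 and 0.02 m) and angle between each of jar_center, mate_center, flat_center's own z axis and vertical below 0.15 rad and value of joint drawer_left above 0.05 m and contact force between the fingers and jar below 0.2 N) or ((x of jar_center in the frame of right_floor between -0.113 and 0.112 m and y of jar_center in the frame of right_floor between -0.072 and 0.072 m and z of jar_center in the frame of right_floor between 0.022 and 0.038 m) and (x of mate_center in the frame of right_floor between -0.113 and 0.112 m and y of mate_center in the frame of right_floor between -0.072 and 0.072 m and z of mate_center in the frame of right_floor between 0.022 and 0.038 m) and (x of flat_center in the frame of left_floor between -0.113 and 0.112 m and y of flat_center in the frame of left_floor between -0.072 and 0.072 m and z of flat_center in the frame of left_floor between 0.004 and 0.02 m) and angle between each of jar_center, mate_center, flat_center's own z axis and vertical below 0.15 rad and value of joint drawer_right above 0.05 m and contact force between the fingers and jar below 0.2 N))), for 0.2 s.
At the end, for the whole second after the job is handed in: The jar from the cradle stands upright (within 0.15 rad) on the floor of the drawer that holds the other tall jar, let go and at rest; that jar still stands there too; that drawer is home within 3 mm; the flat jar stands in the other drawer, which is still open and has moved less than 25 mm ((((x of jar_center in the frame of left_floor between -0.113 and 0.112 m and y of jar_center in the frame of left_floor between -0.072 and 0.072 m and z of jar_center in the frame of left_floor between 0.022 and 0.038 m) and (x of mate_center in the frame of left_floor between -0.113 and 0.112 m and y of mate_center in the frame of left_floor between -0.072 and 0.072 m and z of mate_center in the frame of left_floor between 0.022 and 0.038 m) and (x of flat_center in the frame of right_floor between -0.113 and 0.112 m and y of flat_center in the frame of right_floor between -0.072 and 0.072 m and z of flat_center in the frame of right_floor between 0.004 and 0.02 m) and angle between each of jar_center, mate_center, flat_center's own z axis and vertical below 0.15 rad and value of joint drawer_left below 0.003 m and value of joint drawer_right above 0.1 m and distance of right_pull from where it was at the start of the episode below 0.025 m and contact force between the fingers and jar below 0.2 N and linear speed of jar below 0.02 m/s) or ((x of jar_center in the frame of right_floor between -0.113 and 0.112 m and y of jar_center in the frame of right_floor between -0.072 and 0.072 m and z of jar_center in the frame of right_floor between 0.022 and 0.038 m) and (x of mate_center in the frame of right_floor between -0.113 and 0.112 m and y of mate_center in the frame of right_floor between -0.072 and 0.072 m and z of mate_center in the frame of right_floor between 0.022 and 0.038 m) and (x of flat_center in the frame of left_floor between -0.113 and 0.112 m and y of flat_center in the frame of left_floor between -0.072 and 0.072 m and z of flat_center in the frame of left_floor between 0.004 and 0.02 m) and angle between each of jar_center, mate_center, flat_center's own z axis and vertical below 0.15 rad and value of joint drawer_right below 0.003 m and value of joint drawer_left above 0.1 m and distance of left_pull from where it was at the start of the episode below 0.025 m and contact force between the fingers and jar below 0.2 N and linear speed of jar below 0.02 m/s))); the robot touches nothing.
It fails at once if a bystander was knocked over (angle between any of wash_a, wash_b, dish, dropper, flask, beaker's own z axis and vertical above 0.6 rad).
It fails at once if a jar in a drawer was knocked over (angle between any of mate_center, flat_center's own z axis and vertical above 0.6 rad).
It also fails if it takes over 51 s, if anything falls off the work surface, if the arm or the gripper's body presses on something with over 40 N, if the wrist force passes 120 N, or if a joint passes its speed limit or range.

## Working session

There is one attempt and no reset: what is moved stays moved. The work goes in short steps, Python scripts to look and compute and a tool call to move; the robot and the scene stay as the last step left them, time stands still between calls to the robot, and variables do not carry over. Pictures are saved under pics/ and viewed, and the job is handed in when it is done.

Besides the shell and the picture viewer there is one more tool, called after "Emit:" by a JSON object that holds its "name" and its "arguments", one argument or row to a line. play_rows: Moves the arm, as the interface text tells. Its arguments: {"type":"object","properties":{"rows":{"type":"array","items":{"type":"array"}},"newtons":{"type":"number"}},"required":["rows"]}

```bash
ls; mkdir -p pics; python3 - <<'E'
from cell import arm, eyes
import cv2,numpy as np
print(arm.observe())
for n in ["scene","side","wrist"]:
    p,d=eyes.get_image(n); c=eyes.get_calibration(n)
    np.savez(f"{n}0.npz",p=p,d=d,K=c["intrinsics"],R=c["R"],t=c["t"])
    cv2.imwrite(f"pics/{n}0.png",p[:,:,::-1]); print(n,c)
E
```

```text
pics
{'clock': 0.0, 'joints': array([-0.1025844 ,  0.43520748,  0.02494817,  1.57410249, -0.01159872,
        1.13398273, -0.07508499]), 'dq': array([-0.00036294,  0.00231614, -0.00030112,  0.00129415,  0.0010908 ,
       -0.00100595,  0.00155787]), 'joint_efforts': array([ 3.89017032e-04, -6.67853522e+01,  9.84863900e-01, -3.14464223e+01,
       -6.05165795e-02,  4.27553023e-02,  1.12382318e-04]), 'position': array([ 6.24502103e-01, -5.19508304e-05,  2.33952212e-01]), 'ee_rot': array([ 3.14145988e+00, -7.44761638e-05, -2.43403794e-03]), 'force': array([-0.42600805,  0.54515707, -0.02960068]), 'ft_torque': array([-0.02647269,  0.00572783, -0.03291973]), 'width': 0.9980595296944702}
scene {'intrinsics': array([[543.05298307,   0.        , 273.99731291],
       [  0.        , 543.05298307, 202.82260549],
       [  0.        ,   0.        ,   1.        ]]), 'R': array([[-0.40668561,  0.91347801,  0.01283499],
       [ 0.5810627 ,  0.26948262, -0.76794873],
       [-0.70496309, -0.30485576, -0.64038271]]), 't': array([ 0.22554456, -0.25447365,  2.21242795])}
side {'intrinsics': array([[475.80946525,   0.        , 282.00120592],
       [  0.        , 475.80946525, 210.5832062 ],
       [  0.        ,   0.        ,   1.        ]]), 'R': array([[-0.99014288, -0.13935705, -0.01402438],
       [-0.09674081,  0.75286772, -0.65102335],
       [ 0.1012832 , -0.64324941, -0.75892813]]), 't': array([0.54355518, 0.09723084, 1.25601096])}
wrist {'intrinsics': array([[312.15619081,   0.        , 277.623987  ],
       [  0.        , 312.15619081, 213.53214813],
       [  0.        ,   0.        ,   1.        ]]), 'R': array([[ 9.99996304e-01,  4.48944986e-04, -2.68166374e-03],
       [ 1.18145449e-03, -9.60045292e-01,  2.79842172e-01],
       [-2.44888491e-03, -2.79844306e-01, -9.60042274e-01]]), 't': array([-0.62288357, -0.03657147,  0.39331414])}
```

View pics/scene0.png

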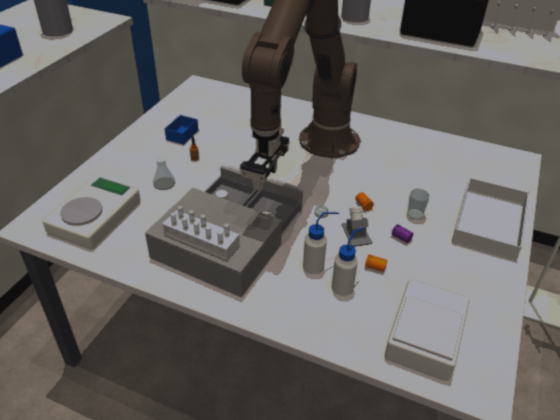

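View pics/side0.png

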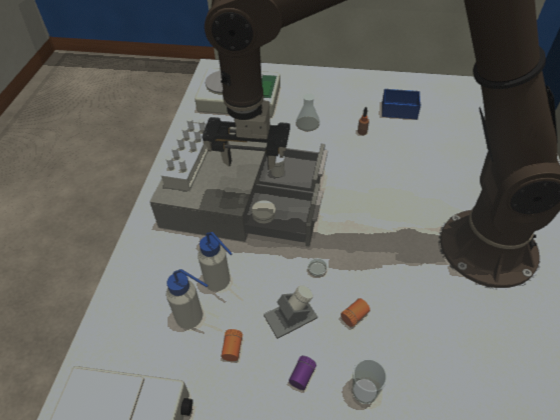

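View pics/wrist0.png

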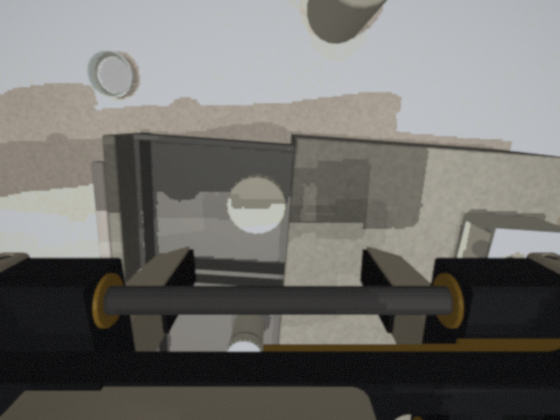

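The side view shows the cradle with the leaning white jar at about (300,300). Orange look-alikes are at (355,312) and (232,344), a purple one at (303,372), and something in or near the beaker at (367,385). The flat jar is at (263,210) in the near (left, +y) drawer and the tall mate at (277,167) in the right drawer. I'll enlarge these to check.

```bash
cat > h.py <<'E'
import numpy as np,cv2
def ld(n): return np.load(n+".npz")
def pix(f,u,v,d=None):
    z=f["d"][int(round(v)),int(round(u))] if d is None else d
    K=f["K"]; c=np.array([(u-K[0,2])/K[0,0]*z,(v-K[1,2])/K[1,1]*z,z]); return f["R"].T@(c-f["t"])
def cloud(f):
    d=f["d"]; v,u=np.mgrid[:420,:560]; K=f["K"]
    c=np.stack([(u-K[0,2])/K[0,0]*d,(v-K[1,2])/K[1,1]*d,d],-1)
    return (c-f["t"])@f["R"]
def proj(f,X):
    c=f["R"]@np.asarray(X,float)+f["t"]; q=f["K"]@c; return q[:2]/q[2]
E
python3 - <<'E'
from h import *
f=ld("side0"); p=f["p"][:,:,::-1]
a=cv2.resize(p[260:345,230:400],None,fx=4.6,fy=4.6,interpolation=cv2.INTER_CUBIC)
cv2.imwrite("pics/c1.png",a)
b=cv2.resize(p[120:245,150:335],None,fx=4.3,fy=4.3,interpolation=cv2.INTER_CUBIC)
cv2.imwrite("pics/c2.png",b)
W=cloud(f)
hsv=f["p"]
for (u,v) in [(303,295),(293,309),(318,310),(272,327),(288,330),(318,268),(263,210),(277,160),(214,250),(185,290),(324,150),(318,210),(322,150),(240,150)]:
    print(u,v,W[v,u].round(3))
E
```

```text
303 295 [0.463 0.262 0.093]
293 309 [0.483 0.286 0.068]
318 310 [0.427 0.244 0.003]
272 327 [0.529 0.305 0.008]
288 330 [0.492 0.308 0.007]
318 268 [0.438 0.128 0.007]
263 210 [ 0.6   -0.005  0.057]
277 160 [ 0.584 -0.16   0.097]
214 250 [0.672 0.21  0.156]
185 290 [0.712 0.313 0.144]
324 150 [ 0.456 -0.213  0.101]
318 210 [0.453 0.014 0.101]
322 150 [ 0.462 -0.213  0.101]
240 150 [ 0.694 -0.179  0.105]
```

View pics/c1.png

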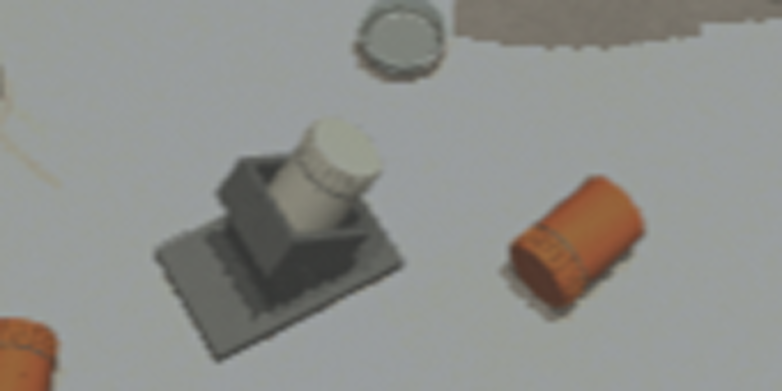

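View pics/c2.png

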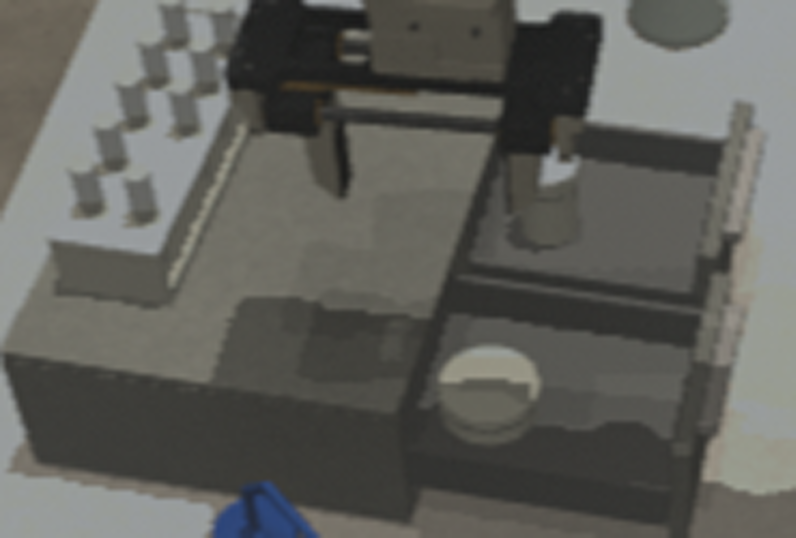

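The crops confirm it: the leaning white jar sits in the grey cradle with its cap at (303,292). The mate stands in the right drawer at (277,170) and the flat jar in the left drawer. Next I'll fit the poses.

```bash
python3 - <<'E'
from h import *
f=ld("side0"); W=cloud(f)
def onz(f,u,v,z):
    K=f["K"]; r=f["R"].T@np.array([(u-K[0,2])/K[0,0],(v-K[1,2])/K[1,1],1]); o=-f["R"].T@f["t"]
    return o+r*(z-o[2])/r[2]
o=260;
A,B,C=[onz(f,230+x/4.6,260+y/4.6,.007) for x,y in [(155,255),(218,358),(403,265)]]
print(A,B,C,np.linalg.norm(A-B),np.linalg.norm(B-C), (A+C)/2)
d=C-B; print("yaw of -x dir",np.degrees(np.arctan2(-d[1],-d[0])))
d=A-B;print(np.degrees(np.arctan2(d[1],d[0])))
# jar points: bright in region
p=f["p"].astype(int)
m=np.zeros((420,560),bool); m[283:312,286:316]=1
m&=(W[...,2]>.04)
for v in range(283,312,2): print(v,[ (tuple(p[v,u]),) and f"{p[v,u].sum()//3}:{W[v,u,2]*1000:.0f}" for u in range(284,318,2)])
# cabinet
from collections import Counter
m=(np.abs(W[...,2]-.108)<.004)&(W[...,1]<.1)
ys,xs=np.where(m&(np.arange(560)[None]<300)&(W[...,0]>.5))
P=W[ys,xs]; print(P.min(0),P.max(0),len(P))
for n in ["scene0"]:
    g=ld(n);V=cloud(g)
    m=(np.abs(V[...,2]-.108)<.004)&(V[...,0]>.5)&(V[...,1]<.12)&(V[...,1]>-.35)
    P=V[m][:,:2]; print(len(P), cv2.minAreaRect(P.astype(np.float32)))
E
```

```text
[0.55354151 0.2781533  0.007     ] [0.51307327 0.33012118 0.007     ] [0.42647841 0.26697408 0.007     ] 0.06586606941779193 0.10717381208411195 [0.49000996 0.27256369 0.007     ]
yaw of -x dir 36.10045096838737
-52.09152856736189
283 ['155:1', '155:1', '153:2', '155:5', '155:2', '155:4', '154:3', '155:2', '154:-0', '155:4', '155:1', '155:-0', '155:1', '155:3', '155:-3', '155:2', '154:1']
285 ['154:4', '154:3', '155:2', '155:4', '155:4', '156:1', '155:1', '155:1', '151:0', '151:83', '152:2', '155:-0', '154:0', '155:2', '156:1', '154:3', '156:2']
287 ['155:-2', '155:2', '157:1', '156:-3', '156:2', '155:-1', '151:-0', '140:91', '152:88', '150:87', '150:83', '151:79', '149:6', '156:3', '155:-0', '155:3', '155:-0']
289 ['156:3', '155:-0', '155:-3', '156:1', '156:3', '155:-1', '129:86', '138:97', '150:91', '150:89', '150:89', '150:83', '150:81', '151:-1', '155:-1', '155:4', '156:5']
291 ['156:-0', '156:5', '156:4', '155:-1', '156:-0', '142:0', '117:86', '138:96', '151:92', '150:91', '150:86', '151:83', '150:79', '151:76', '155:-0', '156:-0', '155:3']
293 ['153:2', '147:-2', '139:1', '126:
[... 1115 characters left out ...]
'157:1', '155:2', '155:-2']
307 ['75:56', '74:64', '75:65', '80:68', '112:70', '126:60', '122:64', '114:61', '105:64', '92:58', '72:55', '56:42', '74:40', '87:10', '138:3', '156:6', '155:1']
309 ['75:57', '74:61', '75:60', '75:67', '87:70', '118:59', '115:57', '107:55', '94:57', '80:50', '67:33', '73:48', '81:41', '84:11', '107:11', '155:2', '155:-0']
311 ['75:53', '74:54', '75:59', '74:66', '78:71', '89:71', '88:66', '88:60', '82:60', '75:55', '73:51', '67:51', '63:39', '81:8', '87:9', '131:8', '156:1']
[ 0.62277258 -0.2833303   0.10400252] [0.88769624 0.06365864 0.1119977 ] 4297
3412 ((0.7537387609481812, -0.11290818452835083), (0.33675822615623474, 0.25775381922721863), 86.24161529541016)
```

```bash
python3 - <<'E'
from h import *
from scipy.optimize import least_squares
f=ld("side0"); W=cloud(f); p=f["p"].astype(int).sum(2)//3
def jarpts(W,p,box,cen,thr):
    u0,u1,v0,v1=box
    m=np.zeros(p.shape,bool); m[v0:v1,u0:u1]=1
    m&=(W[...,2]>.05)&(p>thr)&(np.linalg.norm(W[...,:2]-cen,axis=-1)<.06)
    return W[m]
P=jarpts(W,p,(286,318,283,312),[.475,.265],98)
g=ld("scene0");G=cloud(g);pg=g["p"].astype(int).sum(2)//3
m=(np.linalg.norm(G[...,:2]-np.array([.475,.265]),axis=-1)<.05)&(G[...,2]>.045)
v,u=np.where(m);print(u.min(),u.max(),v.min(),v.max(),np.unique(pg[m]))
th=105;P2=G[m&(pg>th)]
print(len(P),len(P2),P.mean(0),P2.mean(0))
def res(x,P,yaw):
    c=x[:3]; a=np.array([-np.cos(yaw)*np.sin(x[3]),-np.sin(yaw)*np.sin(x[3]),np.cos(x[3])])
    q=P-c; t=q@a; r=np.linalg.norm(q-np.outer(t,a),axis=1)
    # signed distance to cylinder
    dr=r-.02; dt=np.abs(t)-.03
    o=np.hypot(np.maximum(dr,0),np.maximum(dt,0))+np.minimum(np.maximum(dr,dt),0)
    return o
for nm,Q in (("side",P),("scene",P2),("both",np.vstack([P,P2]))):
  for fr in (0,1):
    fun=lambda x:np.r_[res(x,Q,x[4]),(x[3]-np.radians(35))*(.5 if fr else 50),(x[4]-np.radians(37))*(.1 if fr else 50)]
    s=least_squares(fun,[.48,.27,.066,np.radians(35),np.radians(37)],loss="soft_l1",f_scale=.003)
    print(nm,fr,s.x[:3].round(4),np.degrees(s.x[3:]).round(1),np.sqrt(np.mean(res(s.x,Q,s.x[4])**2)))
E
```

```text
347 367 206 228 [ 38  39  40  41  44  46  47  50  51  52  55  56  61  63  64  65  66  67
  68  71  73  74  75  76  77  78  79  80  81  82  83  86  87  88  89  91
  92  93  94  95  96  97  98  99 100 101 102 103 104 105 106 107 108 109
 110 111 112 114 115 116 117 118 119 120 121 122 123 124 125 126 127 128
 129 130 131 132 133 134 135 136 137 138 139 140 141 142 143 144 145 149
 150 151 152 153 154 155 156 157]
379 152 [0.46964423 0.25992059 0.07922634] [0.47792797 0.25395856 0.07893979]
side 0 [0.4728 0.2564 0.0602] [35. 37.] 0.0020505741095061774
side 1 [0.4729 0.2564 0.0602] [35.  36.7] 0.002050166179497103
scene 0 [0.4741 0.2526 0.0605] [35. 37.] 0.003933583463116627
scene 1 [0.474  0.2527 0.0604] [34.9 38.2] 0.003913731740457748
both 0 [0.4733 0.2557 0.0603] [35. 37.] 0.0028343587621586334
both 1 [0.4732 0.2558 0.0603] [34.9 37.6] 0.0028317542851046557
```

```bash
cat >> h.py <<'E'
from scipy.spatial.transform import Rotation as Ro
def rows_to(p,R,n,p0=None,R0=None):
    """shift/turn in call units from current pose to goal"""
    from cell import arm
    if p0 is None:
        s=arm.observe(); p0=s["position"]; R0=Ro.from_rotvec(s["ee_rot"]).as_matrix()
    return (R0.T@(np.asarray(p)-p0)/.5).round(3), (np.degrees(Ro.from_matrix(R0.T@R).as_rotvec())/60).round(3)
def tool(z,x):
    z=np.array(z,float);z/=np.linalg.norm(z); x=np.array(x,float); x-=z*(x@z); x/=np.linalg.norm(x)
    return np.stack([x,np.cross(z,x),z],1)
E
python3 - <<'E'
from h import *
f=ld("side0"); W=cloud(f)
for u,v in [(370,372),(365,392),(383,378),(356,375),(355,312)]: print(u,v,W[v,u].round(3))
y=np.radians(37);t=np.radians(35)
a=np.array([-np.cos(y)*np.sin(t),-np.sin(y)*np.sin(t),np.cos(t)]);c=np.array([.473,.256,.060])
R=tool(-a,[np.sin(y),-np.cos(y),0]); print(R)
print("hover",c+.1*a,rows_to(c+.1*a,R,1))
E
```

```text
370 372 [0.305 0.396 0.039]
365 392 [0.319 0.453 0.076]
383 378 [0.282 0.416 0.066]
356 375 [0.335 0.409 0.047]
355 312 [0.343 0.259 0.041]
[[ 6.01815023e-01 -6.54203911e-01  4.58078510e-01]
 [-7.98635510e-01 -4.92978006e-01  3.45186916e-01]
 [ 1.40520652e-17 -5.73576436e-01 -8.19152044e-01]]
hover [0.42719215 0.22148131 0.1419152 ] (array([-0.395, -0.443,  0.185]), array([0.541, 0.27 , 0.855]))
```

Emit:
{"name": "play_rows", "arguments": {
  "rows": [
    [[-0.395,-0.443,0.1],[0.541,0.27,0.855],1],
    [[-0.395,-0.443,0.1],[0.541,0.27,0.855],1],
    [[-0.395,-0.443,0.1],[0.541,0.27,0.855],1],
    [[-0.395,-0.443,0.1],[0.541,0.27,0.855],1],
    [[-0.395,-0.443,0.1],[0.541,0.27,0.855],1],
    [[-0.395,-0.443,0.1],[0.541,0.27,0.855],1],
    [[-0.395,-0.443,0.1],[0.541,0.27,0.855],1],
    [[-0.395,-0.443,0.1],[0.541,0.27,0.855],1],
    [[-0.395,-0.443,0.1],[0.541,0.27,0.855],1],
    [[-0.395,-0.443,0.1],[0.541,0.27,0.855],1]
  ]
}}

```text
clock: 1.15
position: [0.432, 0.223, 0.1873]
ee_rot: [-2.351, 1.092, -0.339]
force: [0.5, 0.6, 0.2]
width: 1.0
```

```bash
cat > snap.py <<'E'
import sys
from h import *
from cell import arm,eyes
for a in sys.argv[2:]:
    c=eyes.get_calibration(a); p,d=eyes.get_image(a)
    np.savez(f"{a}{sys.argv[1]}.npz",p=p,d=d,K=c["intrinsics"],R=c["R"],t=c["t"])
    cv2.imwrite(f"pics/{a}{sys.argv[1]}.png",p[:,:,::-1])
E
python3 snap.py 1 wrist side
python3 - <<'E'
from h import *
from cell import arm
s=arm.observe();print(s["position"],Ro.from_rotvec(s["ee_rot"]).as_matrix().round(3),s["joints"].round(2))
E
```

```text
[0.43118294 0.22448007 0.18718929] [[ 0.646 -0.633  0.426]
 [-0.763 -0.541  0.353]
 [ 0.007 -0.553 -0.833]] [-1.    0.03  0.51  2.47 -1.04  0.14 -0.37]
```

View pics/wrist1.png

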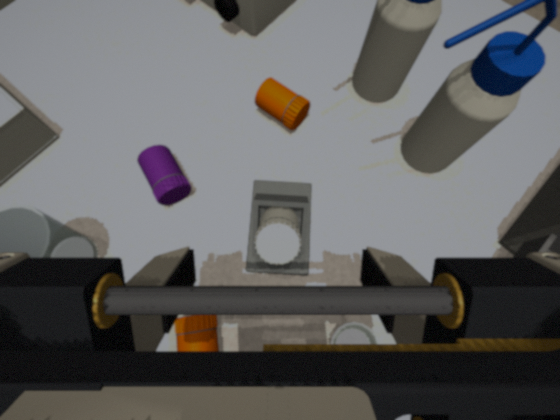

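View pics/side1.png

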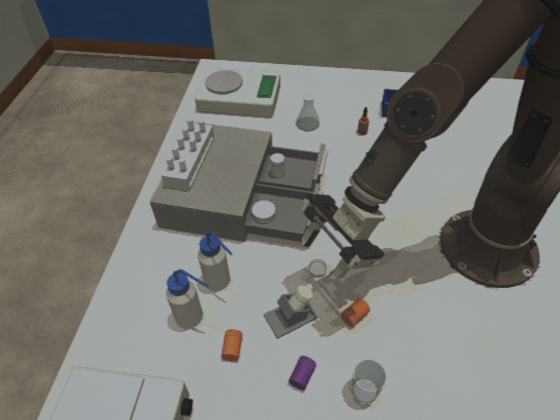

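The wrist view shows the white jar in the cradle pocket at (278,240), between the fingers. Orange and purple look-alikes lie further off. I'll refine the fit from this view.

```bash
python3 - <<'E'
from h import *
from scipy.optimize import least_squares
f=ld("wrist1"); W=cloud(f); p=f["p"].astype(int).sum(2)//3
for u,v in [(278,242),(300,198),(263,198),(278,215)]: print(u,v,W[v,u].round(3),p[v,u])
m=np.zeros(p.shape,bool); m[200:268,252:306]=1
m&=(W[...,2]>.055)&(p>100)&(np.linalg.norm(W[...,:2]-[.46,.245],axis=-1)<.05)
Q=W[m]; print(len(Q),Q.mean(0))
def res(x):
    a=np.array([-np.cos(x[4])*np.sin(x[3]),-np.sin(x[4])*np.sin(x[3]),np.cos(x[3])])
    q=Q-x[:3]; t=q@a; r=np.linalg.norm(q-np.outer(t,a),axis=1)
    dr=r-.02; dt=np.abs(t)-.03
    return np.hypot(np.maximum(dr,0),np.maximum(dt,0))+np.minimum(np.maximum(dr,dt),0)
for w in (50,.5):
  s=least_squares(lambda x:np.r_[res(x),(x[3]-np.radians(35))*w,(x[4]-np.radians(37))*w],[.473,.256,.06,.61,.646],loss="soft_l1",f_scale=.003)
  print(s.x[:3].round(4),np.degrees(s.x[3:]).round(1),np.std(res(s.x)))
# cradle foot outline
b=f["p"][170:285,225:335,::-1]; cv2.imwrite("pics/w1c.png",cv2.resize(b,None,fx=5,fy=5,interpolation=cv2.INTER_CUBIC))
E
```

```text
278 242 [0.46  0.246 0.088] 150
300 198 [0.514 0.262 0.058] 58
263 198 [0.488 0.289 0.065] 59
278 215 [0.481 0.264 0.08 ] 111
1869 [0.46311002 0.24941156 0.08512046]
[0.4718 0.256  0.0614] [35. 37.] 0.0005846939226809427
[0.4718 0.256  0.0614] [34.9 37. ] 0.0005842918101556953
```

View pics/w1c.png

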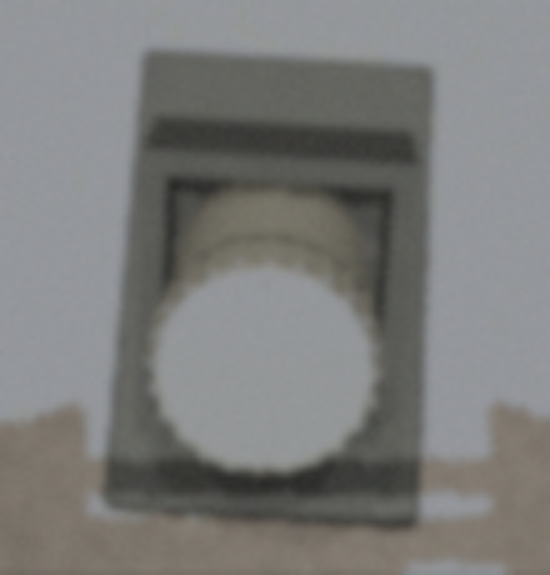

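```bash
cat >> h.py <<'E'
y_=np.radians(37);t_=np.radians(35)
AX=np.array([-np.cos(y_)*np.sin(t_),-np.sin(y_)*np.sin(t_),np.cos(t_)]);JC=np.array([.4718,.256,.0614])
RG=tool(-AX,[np.sin(y_),-np.cos(y_),0])
E
python3 - <<'E'
from h import *
print(rows_to(JC+.09*AX,RG,1),JC+.09*AX)
E
```

```text
(array([-0.002,  0.058,  0.087]), array([0.023, 0.025, 0.049])) [0.43057293 0.22493318 0.13512368]
```

Emit:
{"name": "play_rows", "arguments": {
  "rows": [
    [[-0.002,0.058,0.087],[0.023,0.025,0.049],1],
    [[-0.002,0.058,0.087],[0.023,0.025,0.049],1],
    [[-0.002,0.058,0.087],[0.023,0.025,0.049],1],
    [[-0.002,0.058,0.087],[0.023,0.025,0.049],1],
    [[-0.002,0.058,0.087],[0.023,0.025,0.049],1]
  ]
}}

```text
clock: 1.75
position: [0.4362, 0.2211, 0.1679]
ee_rot: [-2.335, 1.167, -0.33]
force: [0.0, 0.5, -0.1]
width: 0.996
```

```bash
python3 - <<'E'
from h import *
from cell import arm
s=arm.observe();print(s["clock"],s["position"],Ro.from_rotvec(s["ee_rot"]).as_matrix().round(3),s["joints"].round(2))
print(rows_to(JC+.09*AX,RG,1), rows_to(JC+.005*AX,RG,1))
E
```

```text
1.75 [0.436161   0.22110439 0.16793799] [[ 0.602 -0.676  0.425]
 [-0.799 -0.504  0.329]
 [-0.008 -0.538 -0.843]] [-0.86  0.09  0.37  2.47 -1.32  0.12 -0.15]
(array([-0.012,  0.039,  0.053]), array([ 0.041,  0.007, -0.004])) (array([-0.011,  0.032,  0.223]), array([ 0.041,  0.007, -0.004]))
```

```bash
cat >> h.py <<'E'
def RT(deg):
    t=np.radians(deg)
    return tool([np.cos(y_)*np.sin(t),np.sin(y_)*np.sin(t),-np.cos(t)],[np.sin(y_),-np.cos(y_),0])
def gp(deg,h,off=0):
    # TCP pose such that grasp point is at height h of jar, backed off by off along tool z
    z=RT(deg)[:,2]; return JC+(h-.03)*AX+z*(.011-off)
E
python3 - <<'E'
from h import *
for d in (0,10,20): print(d,gp(d,.045,.09),rows_to(gp(d,.045,.09),RT(d),1))
E
```

```text
0 [0.46492882 0.2508222  0.15268728] (array([-0.013, -0.052,  0.07 ]), array([-0.542,  0.008, -0.002]))
10 [0.45397298 0.24256637 0.15148709] (array([-0.013, -0.028,  0.057]), array([-0.375,  0.007, -0.003]))
20 [0.44335002 0.2345614  0.147923  ] (array([-0.013, -0.002,  0.049]), array([-0.209,  0.007, -0.003]))
```

Emit:
{"name": "play_rows", "arguments": {
  "rows": [
    [[-0.013,-0.028,0.04],[-0.375,0.007,-0.003],1],
    [[-0.013,-0.028,0.04],[-0.375,0.007,-0.003],1],
    [[-0.013,-0.028,0.04],[-0.375,0.007,-0.003],1],
    [[-0.013,-0.028,0.04],[-0.375,0.007,-0.003],1],
    [[-0.013,-0.028,0.04],[-0.375,0.007,-0.003],1],
    [[-0.013,-0.028,0.057],[-0.375,0.007,-0.003],1],
    [[-0.013,-0.028,0.057],[-0.375,0.007,-0.003],1]
  ]
}}

```text
clock: 2.45
position: [0.4533, 0.2436, 0.15]
ee_rot: [-2.671, 1.326, -0.117]
force: [-1.0, -0.2, -0.1]
width: 1.0
```

```bash
cat > st.py <<'E'
from h import *
from cell import arm
s=arm.observe();print(s["clock"],s["position"],s["joints"].round(2),s["width"],s["force"].round(1))
R=Ro.from_rotvec(s["ee_rot"]).as_matrix(); print(R.round(3))
E
python3 st.py; python3 - <<'E'
from h import *
for d in (0,10,20): print(d,gp(d,.045,.05),rows_to(gp(d,.045,.05),RT(d),1))
E
```

```text
2.45 [0.45325068 0.24363559 0.15003351] [-1.2   0.32  0.77  2.13 -0.43  0.64 -1.07] 1.0000656167247055 [-1.  -0.2 -0.1]
[[ 0.604 -0.784  0.139]
 [-0.797 -0.595  0.105]
 [ 0.    -0.174 -0.985]]
0 [0.46492882 0.2508222  0.11268728] (array([ 0.003, -0.014,  0.078]), array([-0.167, -0.   ,  0.003]))
10 [0.45952024 0.24674654 0.11209478] (array([ 0.003, -0.   ,  0.077]), array([-0.001,  0.   ,  0.003]))
20 [0.45427599 0.24279471 0.11033529] (array([0.003, 0.013, 0.078]), array([0.166, 0.   , 0.003]))
```

Emit:
{"name": "play_rows", "arguments": {
  "rows": [
    [[0.003,0.012,0.078],[0.133,0,0.003],1],
    [[0.003,0.012,0.078],[0.133,0,0.003],1],
    [[0.003,0.012,0.078],[0.133,0,0.003],1],
    [[0.003,0.012,0.078],[0.133,0,0.003],1]
  ]
}}

```text
clock: 2.85
position: [0.4548, 0.2414, 0.112]
ee_rot: [-2.552, 1.277, -0.2]
force: [0.6, -0.1, 0.9]
width: 0.998
```

```bash
python3 st.py; python3 - <<'E'
from h import *
for d in (15,18,20): print(d,gp(d,.046,.0),rows_to(gp(d,.046,.0),RT(d),1))
E
```

```text
2.85 [0.45477435 0.24139243 0.11201752] [-1.04  0.31  0.57  2.28 -0.65  0.35 -0.85] 0.9976725005924351 [ 0.6 -0.1  0.9]
[[ 0.6   -0.762  0.246]
 [-0.8   -0.57   0.186]
 [-0.001 -0.308 -0.951]]
15 [0.46674447 0.25219038 0.06388125] (array([-0.003, -0.001,  0.101]), array([-0.049,  0.   , -0.003]))
18 [0.46718546 0.25252269 0.06404481] (array([-0.003, -0.002,  0.102]), array([ 0.001,  0.   , -0.003]))
20 [0.46747539 0.25274117 0.06416981] (array([-0.003, -0.003,  0.102]), array([ 0.034,  0.   , -0.003]))
```

Emit:
{"name": "play_rows", "arguments": {
  "newtons": 35,
  "rows": [
    [[-0.003,-0.002,0.04],[0,0,-0.003],1],
    [[-0.003,-0.002,0.08],[0,0,-0.003],1],
    [[-0.003,-0.002,0.102],[0,0,-0.003],1],
    [[-0.003,-0.002,0.102],[0,0,-0.003],1],
    [[-0.003,-0.002,0.102],[0,0,-0.003],1],
    [[-0.003,-0.002,0.102],[0,0,-0.003],0.3],
    [[-0.003,-0.002,0.102],[0,0,-0.003],0.3]
  ]
}}

```text
clock: 3.55
position: [0.4678, 0.254, 0.0643]
ee_rot: [-2.555, 1.269, -0.203]
force: [-0.2, 0.5, -0.8]
width: 0.872
```

```bash
python3 st.py; python3 snap.py 2 side wrist; python3 -c "
import cv2
a=cv2.imread('pics/side2.png')[230:350,220:400]
cv2.imwrite('pics/s2c.png',cv2.resize(a,None,fx=4,fy=4,interpolation=2))"
```

```text
3.55 [0.4677755  0.25396803 0.06429151] [-0.87  0.41  0.36  2.27 -0.82  0.23 -0.7 ] 0.872429000580002 [-0.2  0.5 -0.8]
[[ 0.604 -0.758  0.247]
 [-0.797 -0.574  0.186]
 [ 0.001 -0.31  -0.951]]
```

View pics/s2c.png

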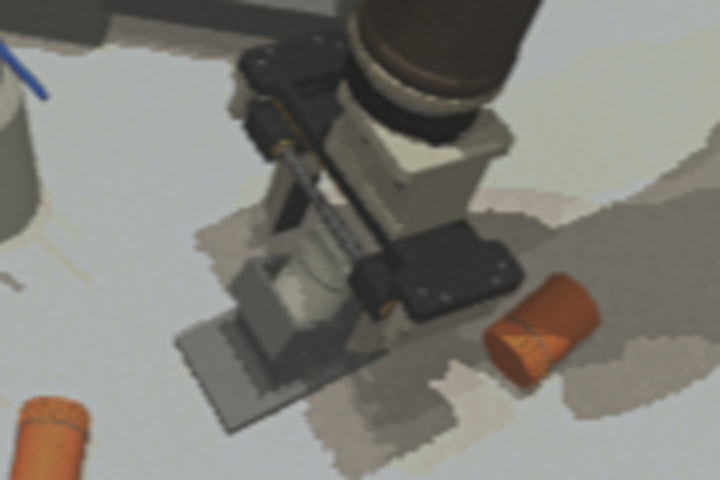

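View pics/wrist2.png

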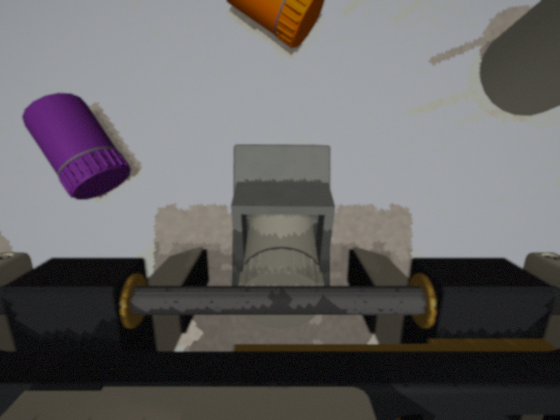

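The jar is centred between the fingers at (282,260) in the wrist view, and nothing else is near them. I'll close the gripper.

Emit:
{"name": "play_rows", "arguments": {
  "newtons": 35,
  "rows": [
    [[0,0,0],[0,0,0],-0.3],
    [[0,0,0],[0,0,0],-0.3],
    [[0,0,0],[0,0,0],-0.3],
    [[0,0,0],[0,0,0],-0.3],
    [[0,0,0],[0,0,0],-0.3],
    [[0,0,0],[0,0,0],-0.3],
    [[0,0,0],[0,0,0],-0.3],
    [[0,0,0],[0,0,0],-0.3]
  ]
}}

```text
clock: 4.45
position: [0.4675, 0.2536, 0.0634]
ee_rot: [-2.556, 1.271, -0.202]
force: [0.1, 0.0, 0.2]
width: 0.429
```

```bash
python3 st.py; python3 - <<'E'
from h import *
print(rows_to(gp(18,.046,0)+.05*AX,RT(18),1),gp(18,.046,0)+.05*AX)
E
```

```text
4.45 [0.46753103 0.25356896 0.0634373 ] [-0.86  0.42  0.36  2.27 -0.82  0.23 -0.7 ] 0.4287832056364224 [0.1 0.  0.2]
[[ 0.604 -0.758  0.246]
 [-0.797 -0.574  0.185]
 [ 0.001 -0.308 -0.951]]
(array([ 0.001,  0.031, -0.097]), array([ 0.001, -0.   ,  0.002])) [0.44428153 0.23526335 0.10500241]
```

Emit:
{"name": "play_rows", "arguments": {
  "newtons": 40,
  "rows": [
    [[0,0.006,-0.019],[0,0,0],-0.4],
    [[0,0.012,-0.038],[0,0,0],-0.4],
    [[0,0.017,-0.057],[0,0,0],-0.4],
    [[0,0.023,-0.076],[0,0,0],-0.4],
    [[0,0.029,-0.096],[0,0,0],-0.4],
    [[0,0.035,-0.115],[0,0,0],-0.4],
    [[0,0.035,-0.115],[0,0,0],-0.4]
  ]
}}

```text
clock: 5.15
position: [0.4397, 0.2329, 0.1133]
ee_rot: [-2.556, 1.27, -0.202]
force: [-0.1, 1.1, -0.3]
width: 0.434
```

```bash
python3 st.py; python3 snap.py 3 side scene; python3 -c "
import cv2
a=cv2.imread('pics/side3.png')[110:340,150:420]
cv2.imwrite('pics/s3c.png',cv2.resize(a,None,fx=2.6,fy=2.6,interpolation=2))"
```

```text
5.15 [0.43967926 0.23285113 0.11328552] [-1.06  0.28  0.59  2.32 -0.65  0.33 -0.85] 0.43400827755828764 [-0.1  1.1 -0.3]
[[ 0.604 -0.758  0.247]
 [-0.797 -0.574  0.186]
 [ 0.001 -0.309 -0.951]]
```

View pics/s3c.png

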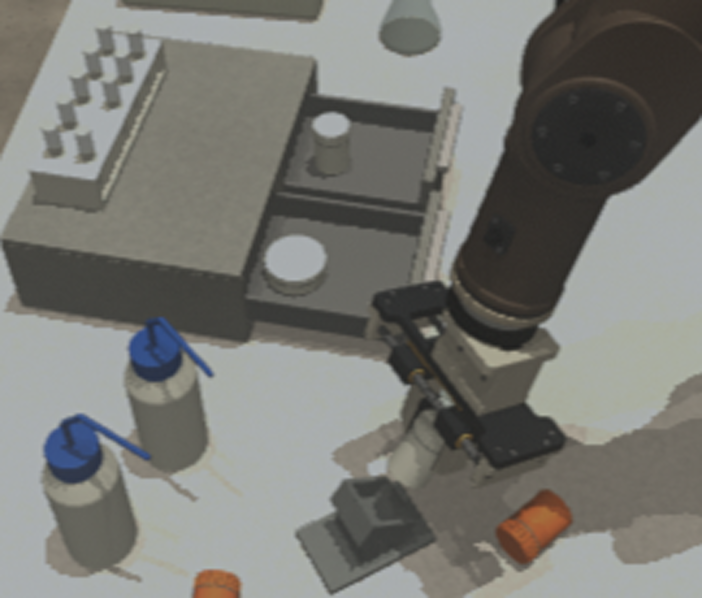

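View pics/scene3.png

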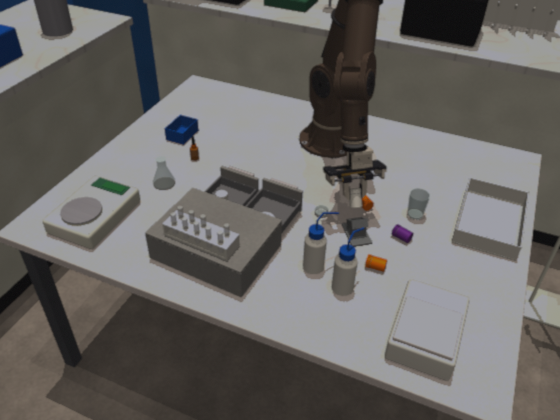

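The jar is out of the cradle and held, still leaning. Both drawers are now fully visible, with the mate at about (277,165) in the full side image. Next I'll measure the right drawer.

```bash
python3 - <<'E'
from h import *
from scipy.optimize import least_squares
f=ld("side3"); W=cloud(f);g=ld("scene3");G=cloud(g)
# cabinet top yaw
for V in (W,G):
    m=(np.abs(V[...,2]-.108)<.004)&(V[...,0]>.61)&(V[...,1]<.09)&(V[...,1]>-.35)&(V[...,0]<.95)
    P=V[m][:,:2].astype(np.float32); print(len(P), cv2.minAreaRect(P))
# pull points z in .094-.106
for V in (W,G):
    m=(V[...,2]>.092)&(V[...,2]<.112)&(V[...,0]>.41)&(V[...,0]<.53)&(V[...,1]<.06)&(V[...,1]>-.3)
    P=V[m]
    for nm,s in (("L",P[P[:,1]>-.1]),("R",P[P[:,1]<-.1])):
        if len(s): print(nm,len(s),s.mean(0).round(3),np.percentile(s,3,axis=0).round(3),np.percentile(s,97,axis=0).round(3))
# mate cylinder
for V in (W,G):
    m=(V[...,2]>.045)&(V[...,2]<.1)&(V[...,0]>.5)&(V[...,0]<.615)&(V[...,1]<-.13)&(V[...,1]>-.24)
    Q=V[m]
    m2=np.abs(Q[:,2]-.091)<.006
    print("mate",len(Q),m2.sum(),Q[m2].mean(0).round(3))
    m=(V[...,2]>.045)&(V[...,2]<.065)&(V[...,0]>.5)&(V[...,0]<.625)&(V[...,1]<.05)&(V[...,1]>-.05); print("flat",V[m].mean(0).round(3))
b=f["p"][120:250,250:340,::-1]; cv2.imwrite("pics/dr.png",cv2.resize(b,None,fx=4.5,fy=4.5,interpolation=cv2.INTER_CUBIC))
E
```

```text
5476 ((0.7517240643501282, -0.10999822616577148), (0.3371224105358124, 0.2511677145957947), 85.98308563232422)
3389 ((0.753399133682251, -0.1133308857679367), (0.33644700050354004, 0.2578682601451874), 85.78609466552734)
L 316 [ 0.461 -0.016  0.098] [ 0.448 -0.094  0.094] [0.473 0.039 0.102]
R 266 [ 0.461 -0.168  0.098] [ 0.449 -0.237  0.094] [ 0.474 -0.108  0.102]
L 216 [ 0.466 -0.013  0.099] [ 0.45  -0.083  0.093] [0.479 0.056 0.105]
R 205 [ 0.466 -0.174  0.099] [ 0.45  -0.239  0.093] [ 0.481 -0.108  0.104]
mate 262 120 [ 0.585 -0.174  0.091]
flat [ 0.597 -0.007  0.055]
mate 87 78 [ 0.588 -0.179  0.092]
flat [0.581 0.003 0.057]
```

View pics/dr.png

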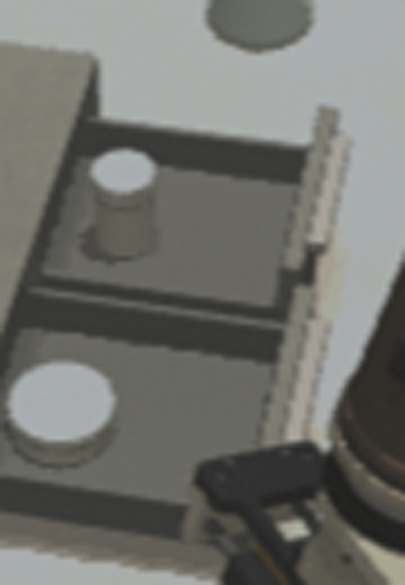

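```bash
cat >> h.py <<'E'
th=np.radians(-4.05); CX=np.array([np.cos(th),np.sin(th)]); CY=np.array([-np.sin(th),np.cos(th)]); CC=np.array([.752,-.111])
def cab(P): q=P[...,:2]-CC; return np.stack([q@CX,q@CY],-1)
def uncab(a,b): return CC+a*CX+b*CY
E
python3 - <<'E'
from h import *
for n in ("side3","scene3"):
    V=cloud(ld(n)); C=cab(V); Z=V[...,2]
    # top
    m=(abs(Z-.108)<.003)&(abs(C[...,0])<.15)&(abs(C[...,1])<.19); print("top",np.percentile(C[m],[1,99],axis=0).round(3))
    for nm,s in (("L",1),("R",-1)):
        m=(abs(Z-.099)<.006)&(C[...,0]>-.33)&(C[...,0]<-.2)&(abs(C[...,1]-s*.081)<.075); q=C[m]
        print(nm,len(q),np.percentile(q,[2,50,98],axis=0).round(3).tolist(), Z[m].mean())
        r=C[m&(abs(C[...,1]-s*.081)<.045)];print("  mid",np.percentile(r[:,0],[2,10,50,90,98]).round(3))
    m=(abs(Z-.091)<.005)&(C[...,0]>-.24)&(C[...,0]<-.135)&(C[...,1]<-.03)&(C[...,1]>-.14); print("mate",C[m].mean(0).round(3),np.percentile(C[m],[2,98],axis=0).round(3).tolist())
    # floor extents
    m=(abs(Z-.031)<.004)&(C[...,0]>-.33)&(C[...,0]<-.1)&(C[...,1]<-.01)&(C[...,1]>-.17);print("floor R",np.percentile(C[m],[2,98],axis=0).round(3).tolist())
E
```

```text
top [[-0.124 -0.161]
 [ 0.117  0.167]]
L 301 [[-0.31, 0.012], [-0.296, 0.079], [-0.287, 0.13]] 0.09843081158094796
  mid [-0.31  -0.308 -0.298 -0.289 -0.287]
R 270 [[-0.298, -0.15], [-0.285, -0.074], [-0.275, -0.01]] 0.09844923050332058
  mid [-0.298 -0.297 -0.287 -0.277 -0.275]
mate [-0.162 -0.075] [[-0.18, -0.095], [-0.144, -0.057]]
floor R [[-0.263, -0.152], [-0.107, -0.042]]
top [[-0.123 -0.166]
 [ 0.127  0.163]]
L 198 [[-0.308, 0.012], [-0.291, 0.082], [-0.281, 0.151]] 0.09869470783858758
  mid [-0.309 -0.305 -0.293 -0.283 -0.281]
R 196 [[-0.298, -0.149], [-0.28, -0.082], [-0.268, -0.01]] 0.09897753722401702
  mid [-0.298 -0.294 -0.282 -0.272 -0.269]
mate [-0.159 -0.08 ] [[-0.177, -0.1], [-0.142, -0.062]]
floor R [[-0.272, -0.157], [-0.204, -0.036]]
```

```bash
cat >> h.py <<'E'
def RTY(deg,psi):
    t=np.radians(deg);c,s=np.cos(np.radians(psi)),np.sin(np.radians(psi))
    return tool([c*np.sin(t),s*np.sin(t),-np.cos(t)],[s,-c,0])
JT=RTY(18,37).T@(JC-np.array([.4675,.2536,.0634]))  # jar centre in tool frame
E
python3 - <<'E'
from h import *
print(JT)
R=RTY(-17,-4.05); xy=uncab(-.225,-.081); print(xy)
for z in (.18,.0635):
    p=np.r_[xy,z]-R@JT; print(p.round(4),rows_to(p,R,1))
E
```

```text
[ 0.00067108 -0.00402168  0.00340965]
[ 0.52184108 -0.17590665]
[ 0.519  -0.175   0.1844] (array([ 0.746,  0.305, -0.249]), array([-0.558,  0.005,  0.697]))
[ 0.519  -0.175   0.0679] (array([ 0.746,  0.377, -0.028]), array([-0.558,  0.005,  0.697]))
```

Emit:
{"name": "play_rows", "arguments": {
  "rows": [
    [[0.03,0.03,-0.08],[-0.04,0,0.05],-0.4],
    [[0.08,0.06,-0.16],[-0.1,0,0.12],-0.4],
    [[0.16,0.1,-0.22],[-0.17,0,0.2],-0.4],
    [[0.24,0.13,-0.25],[-0.24,0,0.3],-0.4],
    [[0.33,0.17,-0.26],[-0.31,0,0.4],-0.4],
    [[0.42,0.2,-0.26],[-0.38,0,0.5],-0.4],
    [[0.5,0.23,-0.26],[-0.44,0.003,0.58],-0.4],
    [[0.58,0.26,-0.25],[-0.5,0.005,0.64],-0.4],
    [[0.66,0.285,-0.25],[-0.55,0.005,0.69],-0.4],
    [[0.72,0.3,-0.249],[-0.558,0.005,0.697],-0.4]
  ]
}}

```text
clock: 6.25
position: [0.5139, -0.1658, 0.1827]
ee_rot: [1.987, -2.137, -0.323]
force: [1.2, -0.9, -0.6]
width: 0.43
```

```bash
python3 st.py; python3 - <<'E'
from h import *
R=RTY(-17,-4.05); xy=uncab(-.225,-.081)
p=np.r_[xy,.15]-R@JT; print(p.round(4),rows_to(p,R,1))
E
```

```text
6.25 [ 0.51393912 -0.16575471  0.18268024] [-0.41  0.71  1.01  1.66 -0.45  1.38 -0.93] 0.42960403415079895 [ 1.2 -0.9 -0.6]
[[-0.073 -0.952 -0.296]
 [-0.997  0.07   0.02 ]
 [ 0.001  0.297 -0.955]]
[ 0.519  -0.175   0.1544] (array([ 0.018, -0.028,  0.051]), array([ 0.005, -0.001, -0.002]))
```

Emit:
{"name": "play_rows", "arguments": {
  "rows": [
    [[0.018,-0.028,0.051],[0.005,0,0],-0.4],
    [[0.018,-0.028,0.051],[0.005,0,0],-0.4],
    [[0.018,-0.028,0.051],[0.005,0,0],-0.4],
    [[0.018,-0.028,0.051],[0.005,0,0],-0.4]
  ]
}}

```text
clock: 6.65
position: [0.5185, -0.172, 0.1572]
ee_rot: [1.996, -2.14, -0.315]
force: [0.2, 0.7, -0.7]
width: 0.431
```

```bash
python3 st.py; python3 snap.py 4 side scene wrist; python3 -c "
import cv2
a=cv2.imread('pics/side4.png')[60:250,170:400]
cv2.imwrite('pics/s4c.png',cv2.resize(a,None,fx=3.1,fy=3.1,interpolation=2))
a=cv2.imread('pics/scene4.png')[110:250,160:340]
cv2.imwrite('pics/sc4c.png',cv2.resize(a,None,fx=4,fy=4,interpolation=2))"
```

```text
6.65 [ 0.51851085 -0.17204318  0.15715774] [-0.39  0.74  0.98  1.67 -0.48  1.34 -0.91] 0.43128841861208467 [ 0.2  0.7 -0.7]
[[-0.07  -0.955 -0.287]
 [-0.998  0.067  0.021]
 [-0.001  0.288 -0.958]]
```

View pics/s4c.png

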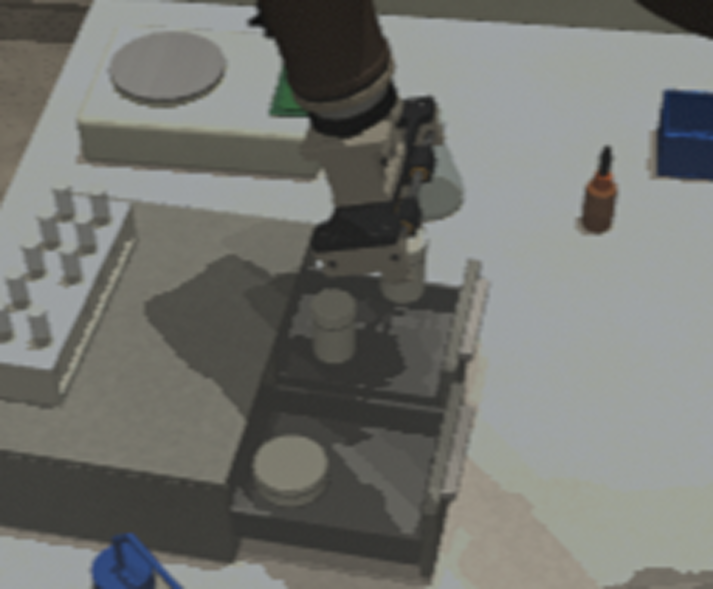

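View pics/wrist4.png

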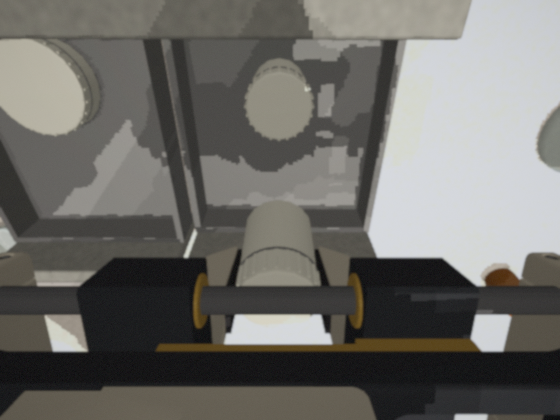

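View pics/sc4c.png

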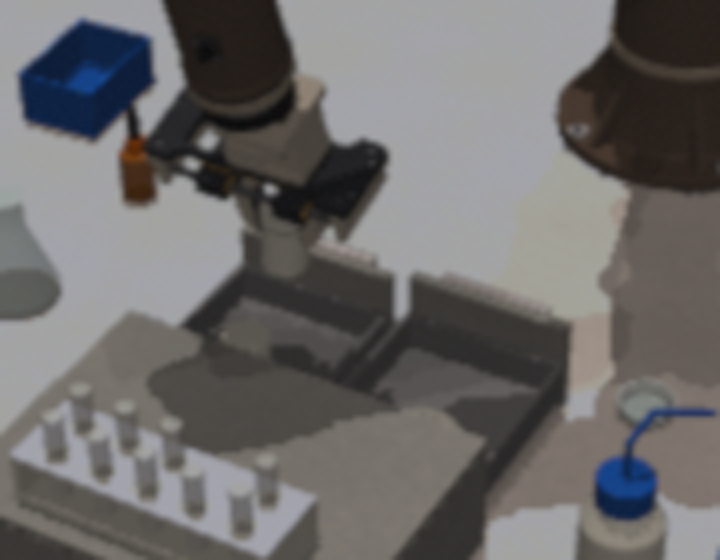

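The jar hangs near upright over the front half of the right drawer, with the mate behind it at wrist (279,100). I'll fit the tilt of the held jar and the mate's position from this view.

```bash
cat > fitj.py <<'E'
from h import *
from scipy.optimize import least_squares
def fit(Q,x0):
    def ax(x): a=np.array([x[3],x[4],1]); return a/np.linalg.norm(a)
    def res(x):
        a=ax(x);q=Q-x[:3]; t=q@a; r=np.linalg.norm(q-np.outer(t,a),axis=1)
        dr=r-.02; dt=np.abs(t)-.03
        return np.hypot(np.maximum(dr,0),np.maximum(dt,0))+np.minimum(np.maximum(dr,dt),0)
    s=least_squares(lambda x:res(x),x0,loss="soft_l1",f_scale=.002); return s.x,np.std(res(s.x)),ax(s.x)
E
python3 - <<'E'
from fitj import *
f=ld("wrist4");W=cloud(f)
for u,v in [(278,215),(278,235),(260,225),(295,225),(278,255),(279,100)]: print(u,v,W[v,u].round(3))
m=np.zeros(W.shape[:2],bool); m[200:262,240:320]=1
xy=uncab(-.225,-.081)
m&=(np.linalg.norm(W[...,:2]-xy,axis=-1)<.04)&(W[...,2]>.1)
x,s,a=fit(W[m],np.r_[xy,.15,0,0]);print("held",m.sum(),x.round(4),s,np.degrees(np.arccos(a[2])),cab(x[:2]))
C=cab(W)
m=(abs(C[...,0]+.161)<.035)&(abs(C[...,1]+.078)<.035)&(W[...,2]>.045)&(W[...,2]<.1)
m[160:]=0
x,s,a=fit(W[m],np.r_[uncab(-.161,-.078),.061,0,0]);print("mate",m.sum(),x.round(4),s,np.degrees(np.arccos(a[2])),cab(x[:2]))
# floor & walls of R drawer at floor-level
m=(abs(W[...,2]-.031)<.004)&(C[...,0]>-.33)&(C[...,1]<.02)&(C[...,1]>-.2);m[240:]=0
print("floor",np.percentile(C[m],[1,50,99],axis=0).round(3))
m=(abs(W[...,2]-.061)<.003)&(C[...,0]>-.29)&(C[...,0]<-.14)&(C[...,1]<.02)&(C[...,1]>-.2);m[240:]=0
c=C[m][:,1];print("walls",np.histogram(c,bins=np.arange(-.18,.03,.01)))
E
```

```text
278 215 [ 0.541 -0.174  0.141]
278 235 [ 0.541 -0.174  0.159]
260 225 [ 0.539 -0.164  0.147]
295 225 [ 0.538 -0.183  0.147]
278 255 [ 0.54  -0.174  0.173]
279 100 [ 0.589 -0.178  0.093]
held 3872 [ 0.5203 -0.1724  0.1481 -0.0044  0.0042] 0.000465708845188695 0.34672289317149496 [-0.22677717 -0.07763198]
mate 4154 [ 0.5849 -0.1774  0.0631 -0.0008 -0.001 ] 0.0006193381080781471 0.07468432105107048 [-0.16202665 -0.07804891]
floor [[-0.269 -0.151]
 [-0.192 -0.082]
 [-0.131  0.006]]
walls (array([   0,    0, 1452,   99,   97,  103,  106,   40,    6,   16,   20,
         11,    0,   97,  101,  103,  709,  807, 1422,  219]), array([-1.80000000e-01, -1.70000000e-01, -1.60000000e-01, -1.50000000e-01,
       -1.40000000e-01, -1.30000000e-01, -1.20000000e-01, -1.10000000e-01,
       -1.00000000e-01, -9.00000000e-02, -8.00000000e-02, -7.00000000e-02,
       -6.00000000e-02, -5.00000000e-02, -4.00000000e-02, -3.00000000e-02,
       -2.00000000e-02, -1.00000000e-02,  1.66533454e-16,  1.00000000e-02,
        2.00000000e-02]))
```

```bash
python3 st.py; python3 - <<'E'
from h import *
R=RTY(-17,-4.05); xy=uncab(-.225,-.080)
for z in (.15,.075,.0655):
    p=np.r_[xy,z]-R@JT; print(p.round(4),rows_to(p,R,1))
E
```

```text
6.8 [ 0.51863032 -0.17201222  0.15753723] [-0.39  0.74  0.99  1.67 -0.48  1.34 -0.91] 0.4276116779450074 [ 0.3  0.4 -0.3]
[[-0.07  -0.956 -0.286]
 [-0.998  0.067  0.02 ]
 [-0.     0.287 -0.958]]
[ 0.5191 -0.174   0.1544] (array([ 0.004, -0.003,  0.006]), array([-0.006,  0.   ,  0.001]))
[ 0.5191 -0.174   0.0794] (array([ 0.004, -0.046,  0.149]), array([-0.006,  0.   ,  0.001]))
[ 0.5191 -0.174   0.0699] (array([ 0.004, -0.051,  0.167]), array([-0.006,  0.   ,  0.001]))
```

Emit:
{"name": "play_rows", "arguments": {
  "rows": [
    [[0.002,-0.01,0.03],[0,0,0],-0.4],
    [[0.004,-0.02,0.06],[0,0,0],-0.4],
    [[0.004,-0.03,0.09],[0,0,0],-0.4],
    [[0.004,-0.035,0.115],[0,0,0],-0.4],
    [[0.004,-0.043,0.139],[0,0,0],-0.4],
    [[0.004,-0.043,0.139],[0,0,0],-0.4],
    [[0.004,-0.043,0.139],[0,0,0],-0.4]
  ]
}}

```text
clock: 7.5
position: [0.5186, -0.175, 0.0839]
ee_rot: [1.994, -2.141, -0.315]
force: [-0.8, 0.2, 0.4]
width: 0.43
```

```bash
python3 st.py; python3 snap.py 5 wrist side; python3 - <<'E'
from fitj import *
f=ld("wrist5");W=cloud(f);C=cab(W)
m=np.zeros(W.shape[:2],bool); m[195:262,240:320]=1
xy=uncab(-.225,-.081)
m&=(np.linalg.norm(W[...,:2]-xy,axis=-1)<.04)&(W[...,2]>.036)
x,s,a=fit(W[m],np.r_[xy,.075,0,0]);print("held",m.sum(),x.round(4),s,np.degrees(np.arccos(a[2])),cab(x[:2]),W[m][:,2].min())
m=(abs(C[...,0]+.161)<.035)&(abs(C[...,1]+.078)<.035)&(W[...,2]>.045)&(W[...,2]<.1)
m[190:]=0
x,s,a=fit(W[m],np.r_[uncab(-.161,-.078),.061,0,0]);print("mate",m.sum(),x.round(4),s,cab(x[:2]))
m=(abs(W[...,2]-.031)<.006)&(C[...,0]>-.25)&(C[...,0]<-.1)&(C[...,1]<-.02)&(C[...,1]>-.14);m[240:]=0
print("floor z",np.median(W[m][:,2]))
E
python3 -c "
import cv2
a=cv2.imread('pics/side5.png')[60:250,170:400]
cv2.imwrite('pics/s5c.png',cv2.resize(a,None,fx=3.1,fy=3.1,interpolation=2))"
```

```text
7.5 [ 0.51857154 -0.17501212  0.08388635] [-0.35  0.82  0.93  1.73 -0.55  1.22 -0.87] 0.42954939209889537 [-0.8  0.2  0.4]
[[-0.071 -0.955 -0.288]
 [-0.997  0.068  0.02 ]
 [ 0.     0.288 -0.958]]
held 3871 [ 0.5201 -0.1755  0.0748 -0.0024  0.0037] 0.00046250268224501845 0.25203538534576314 [-0.22673312 -0.080697  ] 0.049272296896770006
mate 8927 [ 0.5849 -0.1774  0.0631  0.0035  0.0014] 0.0005500475051555264 [-0.16195798 -0.07805361]
floor z 0.03314693897343349
```

View pics/wrist5.png

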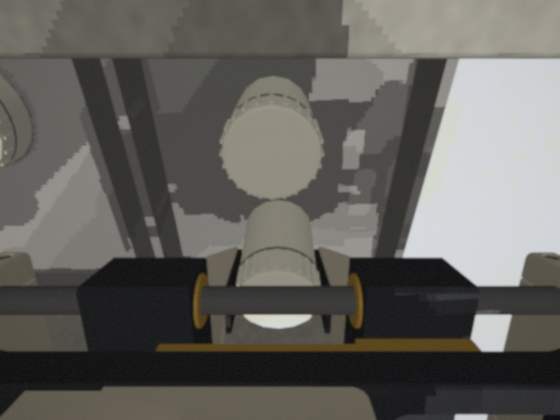

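View pics/s5c.png

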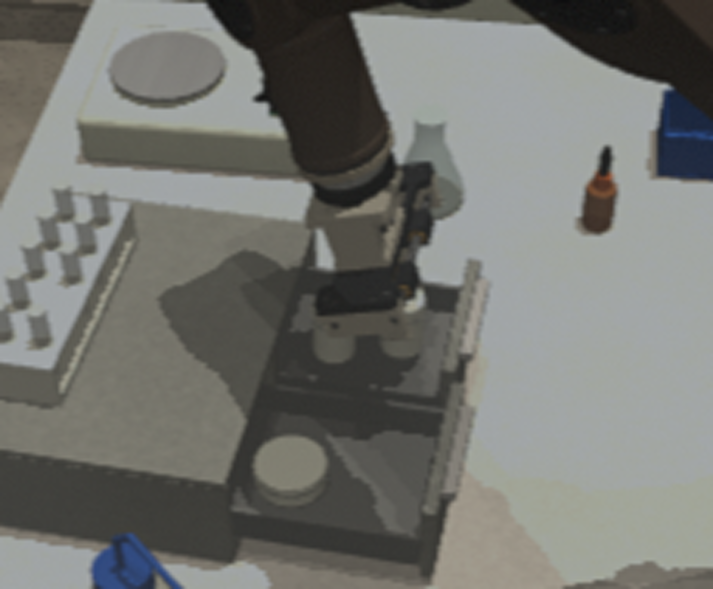

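Emit:
{"name": "play_rows", "arguments": {
  "rows": [
    [[0,-0.002,0.008],[0,0,0],-0.4],
    [[0,-0.005,0.015],[0,0,0],-0.4],
    [[0,-0.006,0.019],[0,0,0],-0.4],
    [[0,-0.006,0.019],[0,0,0],-0.4]
  ]
}}

```text
clock: 8.0
position: [0.5187, -0.1747, 0.0738]
ee_rot: [1.994, -2.141, -0.315]
force: [0.2, 0.1, -1.2]
width: 0.431
```

Emit:
{"name": "play_rows", "arguments": {
  "rows": [
    [[0,-0.0006,0.002],[0,0,0],-0.4],
    [[0,-0.0006,0.002],[0,0,0],-0.4]
  ]
}}

```text
clock: 8.2
position: [0.5188, -0.1748, 0.073]
ee_rot: [1.994, -2.141, -0.315]
force: [-0.4, -0.6, -1.5]
width: 0.43
```

Emit:
{"name": "play_rows", "arguments": {
  "rows": [
    [[0,-0.0006,0.002],[0,0,0],-0.4],
    [[0,-0.0006,0.002],[0,0,0],-0.4]
  ]
}}

```text
clock: 8.4
position: [0.5188, -0.1748, 0.0719]
ee_rot: [1.994, -2.141, -0.315]
force: [-0.4, -0.2, -0.9]
width: 0.429
```

Emit:
{"name": "play_rows", "arguments": {
  "rows": [
    [[0,-0.0006,0.002],[0,0,0],-0.4],
    [[0,-0.0006,0.002],[0,0,0],-0.4]
  ]
}}

```text
clock: 8.6
position: [0.5188, -0.1748, 0.0708]
ee_rot: [1.994, -2.141, -0.315]
force: [0.6, 0.1, 0.1]
width: 0.429
```

Emit:
{"name": "play_rows", "arguments": {
  "rows": [
    [[0,-0.0006,0.002],[0,0,0],-0.4],
    [[0,-0.0006,0.002],[0,0,0],-0.4]
  ]
}}

```text
clock: 8.8
position: [0.5187, -0.1748, 0.0698]
ee_rot: [1.994, -2.141, -0.315]
force: [0.2, 0.3, -0.9]
width: 0.43
```

```bash
python3 st.py; python3 snap.py 6 wrist; python3 - <<'E'
from fitj import *
f=ld("wrist6");W=cloud(f);C=cab(W)
m=np.zeros(W.shape[:2],bool); m[195:262,240:320]=1
xy=uncab(-.225,-.081)
m&=(np.linalg.norm(W[...,:2]-xy,axis=-1)<.04)&(W[...,2]>.036)
x,s,a=fit(W[m],np.r_[xy,.065,0,0]);print("held",m.sum(),x.round(4),s)
for v in range(190,240,5): print(v,W[v,278].round(4))
E
```

```text
8.8 [ 0.51873877 -0.17479535  0.06977172] [-0.34  0.84  0.91  1.74 -0.56  1.19 -0.87] 0.43008344054266906 [ 0.2  0.3 -0.9]
[[-0.071 -0.955 -0.287]
 [-0.997  0.068  0.02 ]
 [ 0.     0.288 -0.958]]
held 3259 [ 5.203e-01 -1.752e-01  6.140e-02  5.000e-04  5.600e-03] 0.00047522050166401593
190 [ 0.5777 -0.1794  0.0927]
195 [ 0.5757 -0.1792  0.093 ]
200 [ 0.5738 -0.1791  0.0934]
205 [ 0.5719 -0.179   0.0939]
210 [ 0.5694 -0.1788  0.0934]
215 [ 0.6329 -0.1831  0.1937]
220 [ 0.5404 -0.1768  0.0575]
225 [ 0.5411 -0.1769  0.063 ]
230 [ 0.5405 -0.1768  0.0665]
235 [ 0.5407 -0.1768  0.0709]
```

View pics/wrist6.png

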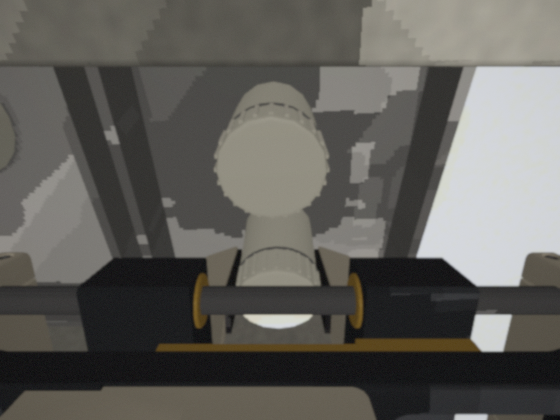

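No contact yet, and the geometry predicts the floor at TCP z of about 0.065. I'll keep going in 1 mm steps.

Emit:
{"name": "play_rows", "arguments": {
  "rows": [
    [[0,-0.0006,0.002],[0,0,0],-0.4],
    [[0,-0.0012,0.004],[0,0,0],-0.4],
    [[0,-0.0012,0.004],[0,0,0],-0.4]
  ]
}}

```text
clock: 9.15
position: [0.5188, -0.1749, 0.068]
ee_rot: [1.994, -2.141, -0.315]
force: [-0.3, 0.5, 1.5]
width: 0.431
```

Emit:
{"name": "play_rows", "arguments": {
  "rows": [
    [[0,-0.0006,0.002],[0,0,0],-0.4],
    [[0,-0.0006,0.002],[0,0,0],-0.4]
  ]
}}

```text
clock: 9.35
position: [0.5191, -0.1749, 0.0678]
ee_rot: [1.995, -2.142, -0.315]
force: [-0.5, 1.7, 12.1]
width: 0.432
```

Emit:
{"name": "play_rows", "arguments": {
  "rows": [
    [[0,-0.0006,0.002],[0,0,0],-0.4],
    [[0,-0.0006,0.002],[0,0,0],-0.4]
  ]
}}

```text
clock: 9.55
position: [0.5194, -0.1751, 0.0676]
ee_rot: [1.995, -2.142, -0.314]
force: [-0.1, 3.3, 21.0]
width: 0.429
```

The jar touched down at TCP z of about 0.068. I'll relieve the press, then open partway.

Emit:
{"name": "play_rows", "arguments": {
  "rows": [
    [[0,0.0012,-0.0038],[0,0,0],-0.4],
    [[0,0.0012,-0.0038],[0,0,0],-0.4]
  ]
}}

```text
clock: 9.75
position: [0.5189, -0.1749, 0.0679]
ee_rot: [1.995, -2.141, -0.314]
force: [0.0, 0.1, 3.9]
width: 0.429
```

Emit:
{"name": "play_rows", "arguments": {
  "rows": [
    [[0,0,0],[0,0,0],0.05],
    [[0,0,0],[0,0,0],0.15],
    [[0,0,0],[0,0,0],0.25],
    [[0,0,0],[0,0,0],0.25],
    [[0,0,0],[0,0,0],0.25],
    [[0,0,0],[0,0,0],0.25]
  ]
}}

```text
clock: 10.35
position: [0.5188, -0.1748, 0.0677]
ee_rot: [1.994, -2.141, -0.315]
force: [-0.7, -1.3, -0.1]
width: 0.625
```

```bash
python3 st.py; python3 snap.py 7 wrist side; python3 - <<'E'
from fitj import *
f=ld("wrist7");W=cloud(f);C=cab(W)
m=np.zeros(W.shape[:2],bool); m[195:262,240:320]=1
xy=uncab(-.225,-.081)
m&=(np.linalg.norm(W[...,:2]-xy,axis=-1)<.04)&(W[...,2]>.036)
x,s,a=fit(W[m],np.r_[xy,.065,0,0]);print("held",m.sum(),x.round(4),s,np.degrees(np.arccos(a[2])),cab(x[:2]))
E
```

```text
10.35 [ 0.5187695  -0.17481334  0.06765688] [-0.34  0.84  0.91  1.74 -0.56  1.19 -0.87] 0.6248954896878957 [-0.7 -1.3 -0.1]
[[-0.071 -0.955 -0.287]
 [-0.997  0.068  0.02 ]
 [ 0.     0.288 -0.958]]
held 3028 [ 0.5207 -0.1754  0.0661  0.0153 -0.    ] 0.00040759724157873303 0.87804205899892 [-0.22617538 -0.08053514]
```

View pics/wrist7.png

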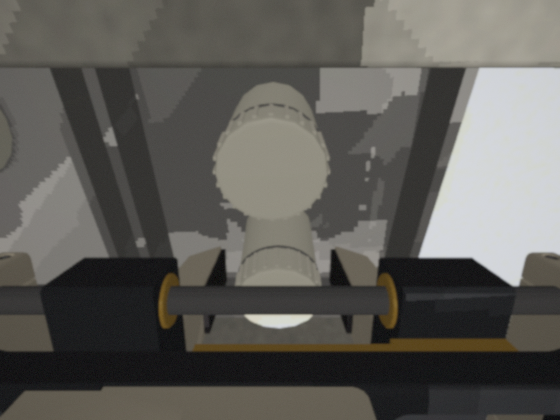

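Emit:
{"name": "play_rows", "arguments": {
  "rows": [
    [[0,0.006,-0.02],[0,0,0],0.25],
    [[0,0.017,-0.058],[0,0,0],0.25],
    [[0,0.035,-0.115],[0,0,0],0.25],
    [[0,0.052,-0.172],[0,0,0],0.25],
    [[0,0.069,-0.23],[0,0,0],0.25],
    [[0,0.086,-0.287],[0,0,0],0.25],
    [[0,0.086,-0.287],[0,0,0],0.25]
  ]
}}

```text
clock: 11.15
position: [0.5201, -0.1763, 0.2218]
ee_rot: [1.996, -2.145, -0.307]
force: [-0.2, -0.3, 0.5]
width: 0.623
```

```bash
python3 st.py; python3 snap.py 8 wrist side; python3 - <<'E'
from fitj import *
f=ld("wrist8");W=cloud(f);C=cab(W)
for nm,a0,b0 in (("jar",-.226,-.08),("mate",-.162,-.078)):
    m=(abs(C[...,0]-a0)<.03)&(abs(C[...,1]-b0)<.03)&(W[...,2]>.045)&(W[...,2]<.1)
    m[250:]=0
    print(nm,m.sum())
    if m.sum()>50:
        x,s,a=fit(W[m],np.r_[uncab(a0,b0),.061,0,0]);print(x.round(4),s,np.degrees(np.arccos(a[2])),cab(x[:2]))
E
```

```text
11.15 [ 0.52011709 -0.17634811  0.22184103] [-0.4   0.67  1.03  1.6  -0.43  1.45 -0.94] 0.6233563867204152 [-0.2 -0.3  0.5]
[[-0.071 -0.957 -0.282]
 [-0.997  0.069  0.019]
 [ 0.002  0.282 -0.959]]
jar 2142
[ 0.5205 -0.1754  0.0631  0.0027 -0.0008] 0.0005686765680930858 0.1594974694347942 [-0.22636585 -0.08057969]
mate 2476
[ 0.5849 -0.1775  0.0631  0.0039 -0.0011] 0.0006651367033390919 0.23105677255657156 [-0.16199079 -0.07813527]
```

View pics/wrist8.png

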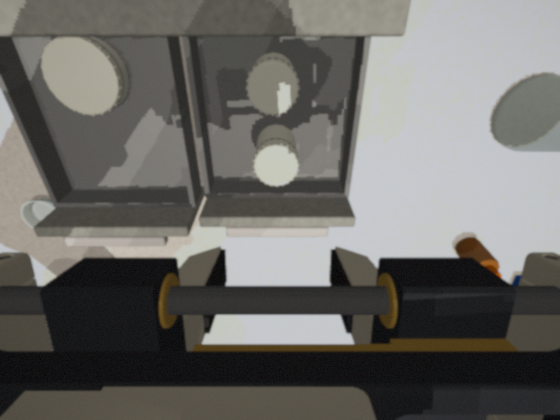

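View pics/side8.png

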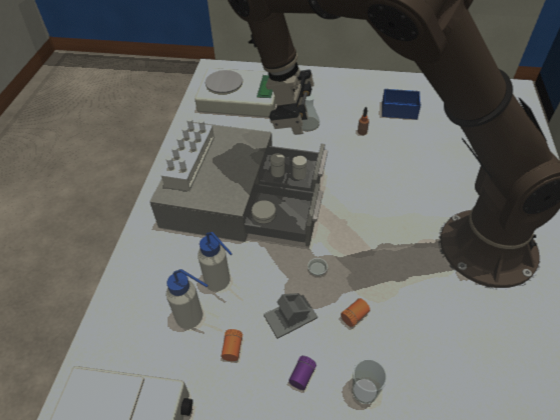

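Both tall jars stand upright, with fit z equal and tilt under 0.3°, and the flat jar is untouched. Next I'll move in front of the right pull and close the fingers.

```bash
python3 - <<'E'
from h import *
f=ld("wrist8");W=cloud(f);C=cab(W)
m=(abs(W[...,2]-.1)<.006)&(C[...,0]<-.26)&(C[...,0]>-.33);m[250:]=0
for s in (1,-1):
    r=C[m&(abs(C[...,1]-s*.081)<.04)];print(s,len(r),np.percentile(r[:,0],[2,10,50,90,98]).round(4))
g=ld("side8");V=cloud(g);print("dropper",V[120,363],V[127,363],"flask",V[115,310])
R=RTY(0,-4.05)
for a,z in ((-.345,.19),(-.345,.088)):
    p=np.r_[uncab(a,-.081),z];print(p.round(3),rows_to(p,R,1))
E
```

```text
1 1787 [-0.3083 -0.3059 -0.295  -0.2866 -0.286 ]
-1 1905 [-0.2972 -0.2949 -0.2839 -0.2752 -0.2746]
dropper [ 0.3460688  -0.42221045  0.0545259 ] [ 0.34345334 -0.41251974  0.03416071] flask [ 0.51657326 -0.42574155  0.0554697 ]
[ 0.402 -0.167  0.19 ] (array([0.002, 0.208, 0.122]), array([ 0.277, -0.   , -0.   ]))
[ 0.402 -0.167  0.088] (array([0.001, 0.15 , 0.317]), array([ 0.277, -0.   , -0.   ]))
```

Emit:
{"name": "play_rows", "arguments": {
  "rows": [
    [[0,0.06,0.02],[0.05,0,0],-0.2],
    [[0.001,0.12,0.05],[0.13,0,0],-0.6],
    [[0.002,0.17,0.09],[0.2,0,0],-1],
    [[0.002,0.208,0.122],[0.277,0,0],-1],
    [[0.002,0.208,0.122],[0.277,0,0],-1],
    [[0.002,0.208,0.122],[0.277,0,0],-1],
    [[0.002,0.208,0.122],[0.277,0,0],-1]
  ]
}}

```text
clock: 11.95
position: [0.4032, -0.1675, 0.1894]
ee_rot: [2.141, -2.296, -0.001]
force: [0.7, -0.5, -0.1]
width: 0.07
```

```bash
python3 st.py;python3 - <<'E'
from h import *
R=RTY(0,-4.05)
for a,z in ((-.345,.19),(-.345,.087)):
    p=np.r_[uncab(a,-.081),z];print(p.round(3),rows_to(p,R,1))
E
```

```text
11.95 [ 0.40319585 -0.16753527  0.18936437] [-0.67  0.31  1.2   2.13 -0.36  0.93 -0.9 ] 0.07000800927893053 [ 0.7 -0.5 -0.1]
[[-0.07  -0.998 -0.002]
 [-0.998  0.07  -0.001]
 [ 0.001  0.002 -1.   ]]
[ 0.402 -0.167  0.19 ] (array([-0.   ,  0.002, -0.001]), array([ 0.001, -0.001,  0.001]))
[ 0.402 -0.167  0.087] (array([-0.   ,  0.002,  0.205]), array([ 0.001, -0.001,  0.001]))
```

Emit:
{"name": "play_rows", "arguments": {
  "rows": [
    [[0,0.002,0.06],[0,0,0],-1],
    [[0,0.002,0.13],[0,0,0],-1],
    [[0,0.002,0.18],[0,0,0],-1],
    [[0,0.002,0.205],[0,0,0],-1],
    [[0,0.002,0.205],[0,0,0],-1],
    [[0,0.002,0.205],[0,0,0],-1]
  ]
}}

```text
clock: 12.55
position: [0.4016, -0.1683, 0.0866]
ee_rot: [2.139, -2.297, -0.001]
force: [0.7, -0.7, -0.9]
width: 0.004
```

```bash
python3 st.py; python3 snap.py 9 wrist side; python3 -c "
import cv2
a=cv2.imread('pics/side9.png')[60:250,170:400]
cv2.imwrite('pics/s9c.png',cv2.resize(a,None,fx=3.1,fy=3.1,interpolation=2))"
```

```text
12.55 [ 0.40163216 -0.1682949   0.0865917 ] [-0.43  0.48  0.95  2.24 -0.61  0.71 -0.69] 0.003830996978757168 [ 0.7 -0.7 -0.9]
[[-0.071 -0.997 -0.003]
 [-0.997  0.071 -0.001]
 [ 0.002  0.003 -1.   ]]
```

View pics/s9c.png

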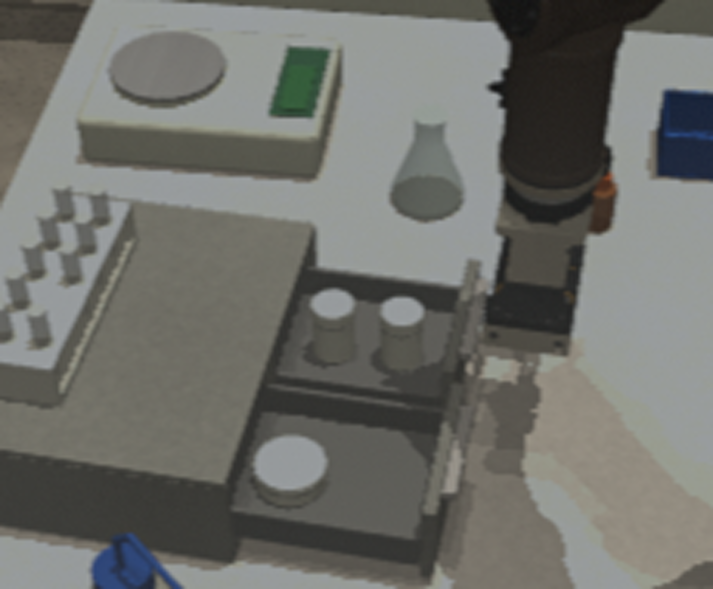

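View pics/wrist9.png

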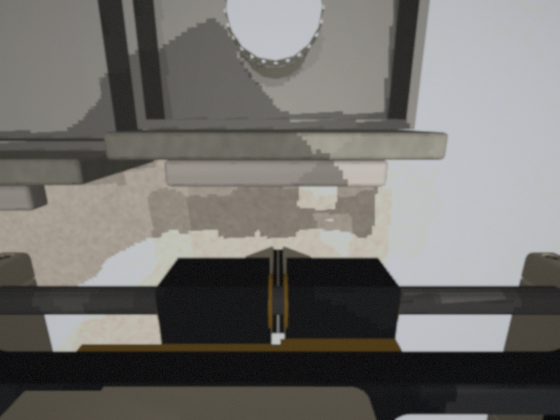

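Emit:
{"name": "play_rows", "arguments": {
  "rows": [
    [[0,-0.01,0],[0,0,0],-1],
    [[0,-0.025,0],[0,0,0],-1],
    [[0,-0.04,0],[0,0,0],-1],
    [[0,-0.048,0],[0,0,0],-1],
    [[0,-0.056,0],[0,0,0],-1],
    [[0,-0.064,0],[0,0,0],-1],
    [[0,-0.071,0],[0,0,0],-1],
    [[0,-0.078,0],[0,0,0],-1],
    [[0,-0.085,0],[0,0,0],-1],
    [[0,-0.092,0],[0,0,0],-1]
  ]
}}

```text
clock: 13.65
position: [0.4467, -0.1707, 0.0864]
ee_rot: [2.14, -2.298, -0.002]
force: [-0.4, 0.5, 0.6]
width: 0.007
```

```bash
python3 st.py; python3 snap.py 10 wrist
```

```text
13.65 [ 0.44674112 -0.17069696  0.08639299] [-0.41  0.54  0.93  2.14 -0.63  0.77 -0.71] 0.007150598112981995 [-0.4  0.5  0.6]
[[-0.071 -0.997 -0.002]
 [-0.997  0.071  0.   ]
 [ 0.     0.002 -1.   ]]
```

View pics/wrist10.png

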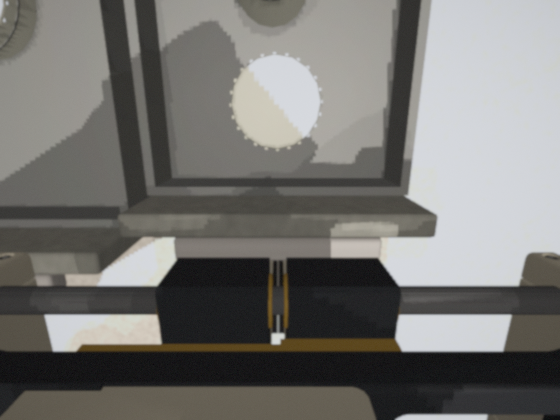

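Emit:
{"name": "play_rows", "arguments": {
  "rows": [
    [[0,-0.006,0],[0,0,0],-1],
    [[0,-0.012,0],[0,0,0],-1],
    [[0,-0.019,0],[0,0,0],-1],
    [[0,-0.027,0],[0,0,0],-1],
    [[0,-0.036,0],[0,0,0],-1],
    [[0,-0.045,0],[0,0,0],-1],
    [[0,-0.054,0],[0,0,0],-1],
    [[0,-0.063,0],[0,0,0],-1],
    [[0,-0.072,0],[0,0,0],-1],
    [[0,-0.081,0],[0,0,0],-1]
  ]
}}

```text
clock: 14.7
position: [0.4875, -0.1736, 0.0864]
ee_rot: [2.14, -2.298, -0.002]
force: [-0.4, -0.1, 0.2]
width: 0.006
```

Emit:
{"name": "play_rows", "arguments": {
  "rows": [
    [[0,-0.009,0],[0,0,0],-1],
    [[0,-0.018,0],[0,0,0],-1],
    [[0,-0.027,0],[0,0,0],-1],
    [[0,-0.036,0],[0,0,0],-1],
    [[0,-0.045,0],[0,0,0],-1],
    [[0,-0.054,0],[0,0,0],-1],
    [[0,-0.063,0],[0,0,0],-1],
    [[0,-0.072,0],[0,0,0],-1],
    [[0,-0.081,0],[0,0,0],-1],
    [[0,-0.09,0],[0,0,0],-1]
  ]
}}

```text
clock: 15.7
position: [0.5323, -0.1767, 0.0863]
ee_rot: [2.14, -2.298, -0.002]
force: [-0.7, 0.2, 0.0]
width: 0.003
```

```bash
python3 st.py; python3 snap.py 11 wrist side;  python3 -c "
import cv2
a=cv2.imread('pics/side11.png')[60:250,170:400]
cv2.imwrite('pics/s11c.png',cv2.resize(a,None,fx=3.1,fy=3.1,interpolation=2))"; python3 - <<'E'
from h import *
from cell import arm
print(cab(arm.observe()["position"]))
E
```

```text
15.7 [ 0.53233282 -0.17673666  0.0862673 ] [-0.37  0.65  0.89  1.94 -0.66  0.87 -0.77] 0.002646082562952072 [-0.7  0.2  0. ]
[[-0.071 -0.997 -0.002]
 [-0.997  0.071 -0.   ]
 [ 0.     0.002 -1.   ]]
[-0.21401765 -0.08107957]
```

View pics/s11c.png

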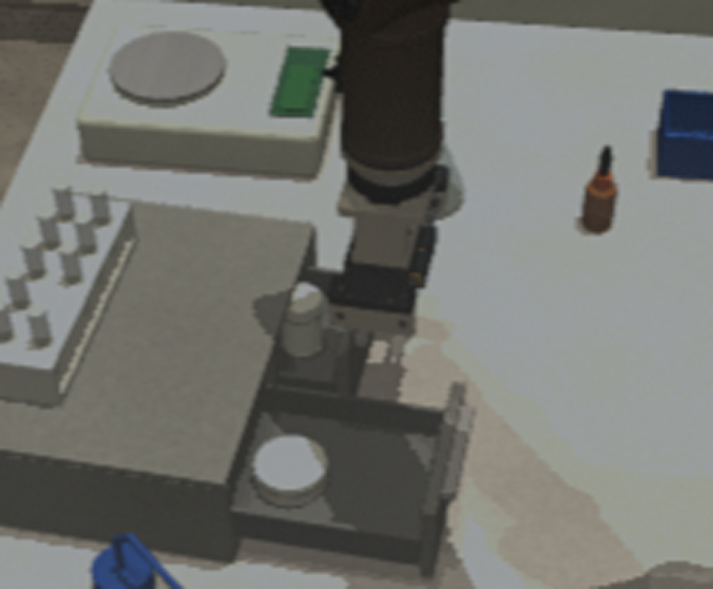

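View pics/wrist11.png

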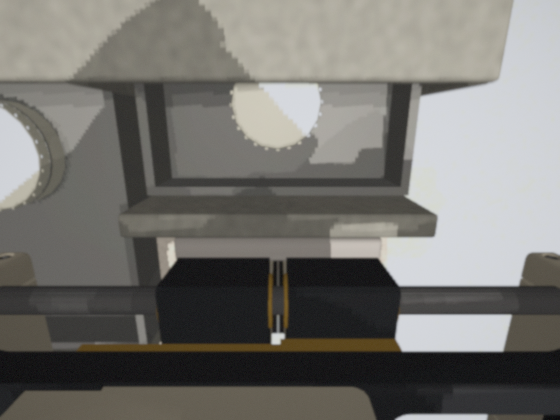

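Emit:
{"name": "play_rows", "arguments": {
  "rows": [
    [[0,-0.009,0],[0,0,0],-1],
    [[0,-0.018,0],[0,0,0],-1],
    [[0,-0.027,0],[0,0,0],-1],
    [[0,-0.036,0],[0,0,0],-1],
    [[0,-0.045,0],[0,0,0],-1],
    [[0,-0.054,0],[0,0,0],-1],
    [[0,-0.063,0],[0,0,0],-1],
    [[0,-0.072,0],[0,0,0],-1],
    [[0,-0.081,0],[0,0,0],-1],
    [[0,-0.09,0],[0,0,0],-1]
  ]
}}

```text
clock: 16.8
position: [0.5773, -0.18, 0.0862]
ee_rot: [2.14, -2.298, -0.002]
force: [-0.7, -0.5, 0.2]
width: 0.002
```

Emit:
{"name": "play_rows", "arguments": {
  "rows": [
    [[0,-0.006,0],[0,0,0],-1],
    [[0,-0.012,0],[0,0,0],-1],
    [[0,-0.016,0],[0,0,0],-1],
    [[0,-0.02,0],[0,0,0],-1],
    [[0,-0.024,0],[0,0,0],-1]
  ]
}}

```text
clock: 17.3
position: [0.5889, -0.1807, 0.0861]
ee_rot: [2.14, -2.298, -0.002]
force: [-0.6, 0.4, 0.6]
width: 0.008
```

```bash
python3 st.py; python3 snap.py 12 wrist side;  python3 -c "
import cv2
a=cv2.imread('pics/side12.png')[60:250,170:400]
cv2.imwrite('pics/s12c.png',cv2.resize(a,None,fx=3.1,fy=3.1,interpolation=2))"; python3 - <<'E'
from h import *
from cell import arm
print(cab(arm.observe()["position"]))
E
```

```text
17.3 [ 0.58888    -0.18073385  0.08613825] [-0.34  0.72  0.87  1.8  -0.67  0.95 -0.81] 0.007795091545589036 [-0.6  0.4  0.6]
[[-0.071 -0.997 -0.002]
 [-0.997  0.071  0.   ]
 [ 0.     0.002 -1.   ]]
[-0.15748814 -0.08109899]
```

View pics/wrist12.png

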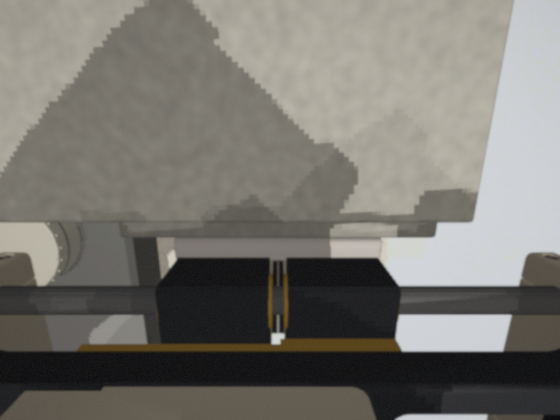

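Only about 10–15 mm remains. I'll push through the catch slowly and watch the force.

Emit:
{"name": "play_rows", "arguments": {
  "rows": [
    [[0,-0.004,0],[0,0,0],-1],
    [[0,-0.008,0],[0,0,0],-1],
    [[0,-0.012,0],[0,0,0],-1],
    [[0,-0.016,0],[0,0,0],-1]
  ]
}}

```text
clock: 17.8
position: [0.5956, -0.1813, 0.086]
ee_rot: [2.139, -2.298, -0.005]
force: [-2.9, -0.1, 1.2]
width: 0.004
```

Emit:
{"name": "play_rows", "arguments": {
  "rows": [
    [[0,-0.004,0],[0,0,0],-1],
    [[0,-0.008,0],[0,0,0],-1],
    [[0,-0.008,0],[0,0,0],-1]
  ]
}}

```text
clock: 18.1
position: [0.5994, -0.1816, 0.0859]
ee_rot: [2.139, -2.297, -0.006]
force: [-7.0, 1.4, 4.2]
width: 0.002
```

Emit:
{"name": "play_rows", "arguments": {
  "rows": [
    [[0,-0.004,0],[0,0,0],-1],
    [[0,-0.006,0],[0,0,0],-1],
    [[0,-0.006,0],[0,0,0],-1]
  ]
}}

```text
clock: 18.4
position: [0.5995, -0.1817, 0.0857]
ee_rot: [2.136, -2.297, -0.013]
force: [-17.8, 4.1, 12.3]
width: 0.004
```

```bash
python3 st.py; python3 snap.py 13 wrist side;  python3 -c "
import cv2
a=cv2.imread('pics/side13.png')[60:250,170:400]
cv2.imwrite('pics/s13c.png',cv2.resize(a,None,fx=3.1,fy=3.1,interpolation=2))"; python3 - <<'E'
from h import *
from cell import arm
print(cab(arm.observe()["position"]))
E
```

```text
18.4 [ 0.59947659 -0.18167279  0.08570643] [-0.33  0.74  0.87  1.76 -0.67  0.97 -0.83] 0.004072380657042978 [-17.8   4.1  12.3]
[[-0.072 -0.997 -0.009]
 [-0.997  0.072  0.003]
 [-0.002  0.01  -1.   ]]
[-0.14716552 -0.08121437]
```

View pics/wrist13.png

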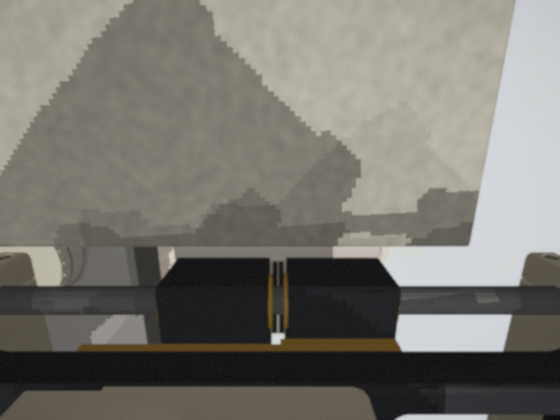

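The drawer hit a hard stop and its front is flush. TCP at −0.147 matches the expected home value. I'll back off and check.

Emit:
{"name": "play_rows", "arguments": {
  "rows": [
    [[0,0.006,0],[0,0,0],-1],
    [[0,0.03,0],[0,0,0],-1],
    [[0,0.08,0],[0,0,0],-1],
    [[0,0.12,0],[0,0,0],-1],
    [[0,0.14,-0.1],[0,0,0],-1],
    [[0,0.16,-0.2],[0,0,0],-1],
    [[0,0.16,-0.3],[0,0,0],-1],
    [[0,0.16,-0.34],[0,0,0],-1],
    [[0,0.16,-0.34],[0,0,0],-1]
  ]
}}

```text
clock: 19.4
position: [0.5266, -0.1772, 0.26]
ee_rot: [-2.14, 2.296, -0.007]
force: [-0.1, 0.0, -0.5]
width: 0.007
```

```bash
python3 st.py; python3 snap.py 14 wrist side scene;  python3 -c "
import cv2
a=cv2.imread('pics/side14.png')[60:350,150:400]
cv2.imwrite('pics/s14c.png',cv2.resize(a,None,fx=2,fy=2,interpolation=2))"; python3 - <<'E'
from h import *
for n in ("wrist14","side14","scene14"):
    V=cloud(ld(n));C=cab(V);Z=V[...,2]
    for s,lo,hi in ((1,-.33,-.2),(-1,-.2,-.127)):
        m=(abs(Z-.098)<.004)&(C[...,0]>lo)&(C[...,0]<hi)&(abs(C[...,1]-s*.081)<.045)
        print(n,s,m.sum(),np.percentile(C[m][:,0],[2,10,50,90]).round(4) if m.any() else "")
E
```

```text
19.4 [ 0.52656021 -0.17724572  0.25999817] [-0.53  0.45  1.1   1.77 -0.43  1.19 -0.95] 0.00688654803767837 [-0.1  0.  -0.5]
[[-0.07  -0.998  0.005]
 [-0.998  0.07  -0.001]
 [ 0.001 -0.005 -1.   ]]
wrist14 1 1727 [-0.3092 -0.3067 -0.2962 -0.2869]
wrist14 -1 1129 [-0.1373 -0.1364 -0.132  -0.1283]
side14 1 232 [-0.3095 -0.3078 -0.2979 -0.2884]
side14 -1 77 [-0.1369 -0.1363 -0.1327 -0.128 ]
scene14 1 119 [-0.3075 -0.3044 -0.2933 -0.2826]
scene14 -1 10 [-0.1395 -0.1388 -0.1346 -0.1339]
```

View pics/s14c.png

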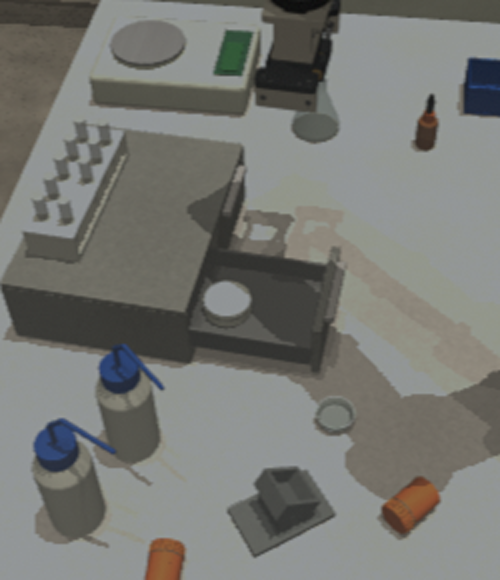

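View pics/wrist14.png

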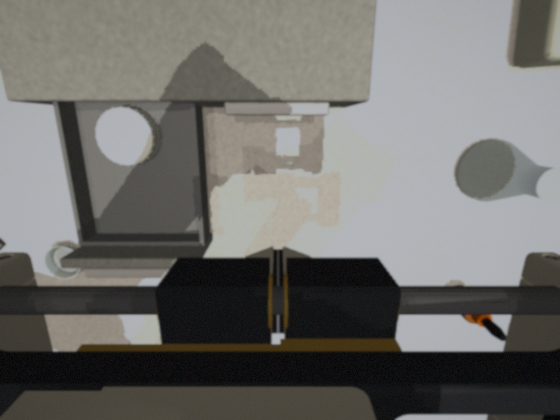

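The right pull now reads −0.137 in the cabinet frame, which is home. The left drawer's pull is unchanged at about −0.309 with the flat jar standing, all bystanders are upright, and the arm is clear. Handing in.

```bash
python3 -c "
from cell import arm
print(arm.sign_off())"
```

```text
the job is handed in; nothing more can be done
None
```

I put the cradle jar upright in the right drawer, in front of the other tall jar, and pushed that drawer home. I handed the job in about 19.4 s into the 51 s limit.

- **Jars before closing:** with the gripper clear, both tall jars stood within about 0.3° of vertical and at the same height. I couldn't check them inside the closed drawer, only that the jar was still standing in the pictures partway through the push.
- **Right drawer:** it went in past the catch to a hard stop, with about 18 N on the gripper. Afterwards its pull measured 137 mm in front of the cabinet's centre, which is the home position to within about 1 mm (2–3 mm in the sparse scene-camera reading).
- **Left drawer and bench:** the left drawer didn't measurably move and the flat jar still stands in it. Everything else I could see on the bench was upright. The arm ended up clear of everything.

Two things went differently than planned:
- **Grasp angle:** the arm couldn't lean the full 35° of the jar, so I gripped it at 18° and straightened it afterwards.
- **Touchdown:** the jar met the drawer floor within 5 mm of what the camera fits suggested. I lowered it by feel, which briefly pressed it down with about 21 N.

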